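Clear, close and clamp the test cell with its draw latch

ROBOT

A 6-joint arm with a two-finger parallel gripper is mounted at the origin on the work surface. World frame = base frame: x ahead of the robot, y to its left, z up, the work surface at z = 0. Lengths are in m, angles in rad, forces in N, time in s.
With the tool pointing down it reaches from about 0.275 to 0.825 m from the base axis. Payload 4.9 kg.
Tool frame: the origin (TCP) lies midway between the tips of the shut fingers; the grasp point (between the pads) lies 19 mm behind it (bot.grip_depth is the distance from the TCP to the grasp point, in m); y points along the fingers, x is the direction in which the jaws open and shut, and the axes are right-handed (so a half turn about y gives the same grasp; the last joint's range is limited). The gripper opens to 85 mm and grips with 20 to 120 N. Pads are 22 mm wide; open, the fingers measure 114 mm over their backs; the gripper's body (76 mm by 85 mm) begins 54 mm behind the grasp point. The pads swing forward as they close: fully open they stand 13 mm farther back than shut.
Start: joints at [-1.331, 0.326, -0.193, 1.052, 0, 1.437], TCP at [0.201, -0.512, 0.231] pointing down, gripper open.
Joint ranges: [-2.65, 2.65], [-0.97, 1.79], [-1.3, 1.35], [-1.93, 2.1], [-1.47, 1.37], [-3.14, 3.14]. Speed limits (rad/s): [2.57, 2.57, 3.14, 3.14, 3.14, 3.14].

INTERFACE

Orientations are given as a unit quaternion [w, x, y, z].
In Python, from cell import bot gives the robot as it stands. Calls block until the motion is done:
- bot.move_pose(position, orientation): joint-space move of the TCP to a pose.
- bot.move_linear(position, speed=0.15, rotation=None, until_force=None): straight line of the TCP; rotation=None keeps the orientation; speed is the mean speed in m/s. With until_force (N) it stops when the force on the tool has changed by that much, and returns True; else False.
- bot.goto_joints(angles): joint-space move.
- bot.set_gripper(opening, grasp_force=None): opening from 0.0 (shut) to 1.0 (fully open); grasp_force is the grip in N (None keeps the last); returns when the fingers have stopped.
- bot.wait(seconds).
- bot.solve_ik(position, orientation): joint angles nearest the present ones, or None.
- bot.camera(name): name is "scene" or "top" or "wrist"; returns the picture (384x512x3 uint8, red, green, blue); there is no depth.
- bot.calibration(name): a dict with "mtx" (3x3 intrinsics, pixels), "extrinsics" (4x4, takes a point from world to camera coordinates); the wrist camera has in their place "hand_eye" (4x4, takes a point from camera to tool coordinates, whose origin is the TCP and whose axes are the tool frame's). Camera axes: x right, y down, z forward; pixel columns grow to the right and rows downward; lengths in m; the calibration is good to about 2 mm. A picture is of the moment at which its call begins: read the wrist's pose just before it. calibration takes no time and is no camera call.
A pose or a line that the arm cannot do raises bot.PlanningError and nothing moves.
- bot.close_job(): hands the job in, once; it reports no verdict.
Trained networks look in the newest picture that a camera, given by its name, has taken for a name from the list of things; names that differ only in an ending like _2 or _b are one class to them, and where a whole thing is asked for, a point or a joint stands for the part that bears it (a point fixed in the world has none). Each returns a list of dicts, best first, with "confidence" (0 to 1); they miss things now and then, are a little off and sometimes report something else, mostly with a low value. They report only what shows in the picture. A call takes as long as a camera call. They do not tell look-alikes from the thing itself.
- bot.search_frame(camera, thing): "bbox" ([left, top, width, height] in pixels, round what is visible of it).
Readings, each from a call of its own:
- bot.read_clock(): time.
- bot.read_joint_positions(): joint angles.
- bot.read_joint_vel(): joint speeds.
- bot.read_joint_efforts(): joint torques, N m.
- bot.read_position(): TCP position.
- bot.read_tool_rot(): TCP orientation.
- bot.read_ft_force(): force on the tool from outside, world axes, zero at the start.
- bot.read_moment(): the same for the moment, N m.
- bot.read_gripper_width(): opening from 0.0 (shut) to 1.0 (fully open).
Only numpy, scipy, OpenCV 4.12 (cv2) and the standard library are available. Lean on these libraries where they do the work, as an engineer would, in place of code of your own. Each camera call takes 0.05 s, during which the arm holds its last target.

TASK

Take the steel specimen that was left standing in the gap between the blue test cell and its sliding end lid, and stand it upright in the empty green tray, without letting it topple on the way. Then push the lid home against the cell, hook the latch's wire loop behind the keeper on the lid, and throw the red lever over centre until it lies flat, so that the lid is clamped; let go of everything. Leave the other things on the bench where they are.

Things in the scene. Friction and masses are not known exactly. Their poses are not given: they have to be found in the camera images.
- cell: Fixed test cell. Origin: table level, centre line, under the chamber's sealing face. x axis: the way the end lid slides OPEN (level); y across; z up. Aluminium bed x -135 to +155, y +-55 mm, top 14 mm above the table; rails 5 mm high on it at y = +-45. Blue chamber block x -130 to -4, y +-55, flat top 75 mm up. Two brass posts 14 mm thick, 45 mm high on that top at x -92, y +-41.
- lid (a joint): How far the sliding end lid stands open, m: 0 = home, at most 0.10; starts 0.06 to 0.085. The lid is a blue upright plate 22 mm thick (inner face at the cell's x = 0 when home), 100 mm wide, from 22 to 75 mm above the table. It slides with about 3 N of friction and stays where it is left.
- lid_push (a point): Point on the lid's outer face (away from the chamber), on the centre line, 55 mm above the table; moves with the lid. Push here towards the cell's -x to shut it.
- keeper_seat (a point): Where the centre of the loop's bar lies when hooked: 94 mm up, 13 mm outward of the lid's inner face. Axes as the cell's. Dark steel hook 16 mm wide on the lid: upright at x -7 to -3 mm from here, lip from it to x +2.5, z +8 to +12; floor at z -11. Bring the 6 mm bar down beyond the lip (x +6 or more), to about this height, then back to -x under the lip.
- keeper (a joint): How far the latch's pull has drawn the spring-mounted keeper from its rest towards the chamber, m: 0 = no pull; 0.002 to 0.006 when clamped (6 N per mm).
- lever_pivot (a point): Pivot of the latch lever on top of the chamber, 95 mm above the table, at the cell's x = -49, y = 0 mm. Its axis is the cell's y.
- lever (a joint): Angle of the red lever, rad: 0 = closed, flat, pointing to the cell's -x, level with its pivot; pi/2 = up; at most 2.1 (leaning to the lid). Starts 0.9 to 1.5; stays where left (under 1 N at the tip moves it). Hooked, it needs a few N more to press it over centre; then it snaps to 0 and holds.
- lever_tip (a point): Upper face of the lever's wide end (20 mm wide, 9 mm thick), 55 mm from the pivot along the lever and 5.5 mm off its middle line, on the side that is up when the lever lies flat.
- bail (a joint): Angle of the wire loop relative to the lever, rad. Its elevation above the cell's +x is bail minus lever (0 = level towards the lid, pi/2 = up); stays where left. It hinges on a pin 18 mm from the lever's pivot: at lever 0 the pin is 16.9 mm to -x and 6.2 mm below the pivot; at 2.1, 3 mm to +x and 18 mm above it.
- loop_bar (a point): Centre of the loop's cross-bar (steel wire 6 mm thick, along the cell's y), 75 mm from the loop's pin: the part to hook behind the keeper. The loop's side wires run at y = +-12.5 mm.
- loop_tab (a point): Centre of the yellow finger tab at the loop's free end: a roller 12 mm thick, 24 mm long along the cell's y, 94 mm from the loop's pin, 19 mm beyond the cross-bar. Pinch its two ends (24 mm) to carry the loop; it can turn between the fingers, and the lever turns along with it when pulled.
- specimen: Loose steel specimen, a round spool 28 mm in diameter (waist 25 mm between 14 and 46 mm above its foot), 60 mm high, 0.1 to 0.2 kg; origin at the centre of its foot, z up. It starts standing on the bed between chamber and lid.
- tray: Fixed empty green plastic tray, 110 x 110 mm outside, 20 mm high, walls 4 mm and floor about 5 mm thick; origin under its centre. It stands left or right of the cell.
- meter: Bystander: loose yellow hand-held meter lying flat, 75 x 140 x 34 mm; origin under its centre.
- spare_brass: Bystander: loose brass spool, same shape as the specimen; origin at its foot.
- spare_copper: Bystander: loose copper spool, same shape as the specimen; origin at its foot.
- flask: Bystander: loose white bottle, 60 mm in diameter, 150 mm high; origin under its centre.
- jar: Bystander: loose amber jar, 56 mm in diameter, 70 mm high; origin under its centre.
- driver: Bystander: loose screwdriver lying on the bench.
- spanner: Bystander: loose spanner lying on the bench.
- mug: Bystander: loose white mug, 80 mm in diameter, 90 mm high; origin under its centre.
Mind the look-alikes: they are no part of the job. Of the things that look like the specimen, the smaller one is meant. Of the things shaped like the tray, the green one is meant.

How it is judged:
On the way, in this order (a step that is already met when the one before it is completed fails the run):
1. the specimen stands upright in the tray, let go (z of specimen in the frame of tray below 0.012 m and x of specimen in the frame of tray between -0.05 and 0.05 m and y of specimen in the frame of tray between -0.05 and 0.05 m and angle between specimen's own z axis and vertical below 0.1 rad and contact force between specimen and the fingers below 0.1 N), for 0.2 s.
2. the lid is pushed home (value of joint lid below 0.006 m), for 0.1 s.
3. the loop's bar is hooked behind the keeper, under its lip, before the lever is thrown (value of joint lever above 0.5 rad and x of loop_bar in the frame of keeper_seat between -0.003 and 0.012 m and z of loop_bar in the frame of keeper_seat between -0.012 and 0.007 m), for 0.1 s.
At the end, for the whole second after the job is handed in: The lever lies flat (within 0.12 rad), the lid is home (within 3 mm), the loop's bar sits in the keeper and pulls it at least 1.5 mm against its spring, and the specimen stands upright and at rest inside the tray (value of joint lever below 0.12 rad and value of joint lid below 0.003 m and value of joint keeper above 0.0015 m and x of loop_bar in the frame of keeper_seat between -0.004 and 0.005 m and z of loop_bar in the frame of keeper_seat between -0.013 and 0.009 m and z of specimen in the frame of tray below 0.012 m and x of specimen in the frame of tray between -0.05 and 0.05 m and y of specimen in the frame of tray between -0.05 and 0.05 m and angle between specimen's own z axis and vertical below 0.1 rad and linear speed of specimen below 0.02 m/s); the robot touches nothing.
It fails at once if the specimen toppled (tilted beyond 0.8 rad) (angle between specimen's own z axis and vertical above 0.8 rad).
It fails at once if a bystander was moved more than 25 mm or knocked over (distance of any of meter, spare_brass, spare_copper, flask, jar, driver, spanner, mug from where it was at the start of the episode above 0.025 m or angle between any of spare_brass, spare_copper, flask, jar, mug's own z axis and vertical above 0.5 rad).
It also fails if it takes over 72 s, if anything falls off the work surface, if the arm or the gripper's body presses on something with over 40 N, if the wrist force passes 120 N, or if a joint passes its speed limit or range.

## Working session

There is one attempt and no reset: what is moved stays moved. The work goes in short steps, each a Python script; the robot and the scene stay as the last script left them, time stands still between calls to the robot, and variables do not carry over. Pictures are saved under pics/ and viewed, and the job is handed in when it is done.

```bash
ls; mkdir -p pics; python3 - <<'E'
from cell import bot
import cv2,numpy as np
for n in ["scene","top","wrist"]:
    im=bot.camera(n); cv2.imwrite(f"pics/{n}0.png",im[:,:,::-1])
    c=bot.calibration(n); print(n,{k:np.round(v,4).tolist() for k,v in c.items()})
print(bot.read_clock(), bot.read_position(),bot.read_tool_rot(),bot.grip_depth)
E
```

```text
pics
scene {'mtx': [[469.7272, 0.0, 252.4103], [0.0, 469.7272, 203.8009], [0.0, 0.0, 1.0]], 'extrinsics': [[-0.7592, 0.6509, 0.001, 0.4703], [0.5369, 0.6271, -0.5643, -0.1895], [-0.3679, -0.4278, -0.8256, 1.6536], [0.0, 0.0, 0.0, 1.0]]}
top {'mtx': [[392.6235, 0.0, 254.1844], [0.0, 392.6235, 196.8828], [0.0, 0.0, 1.0]], 'extrinsics': [[0.0084, -1.0, 0.0053, -0.0686], [-0.9834, -0.0092, -0.1812, 0.5737], [0.1812, -0.0037, -0.9834, 1.1368], [0.0, 0.0, 0.0, 1.0]]}
wrist {'mtx': [[282.3198, 0.0, 256.0352], [0.0, 282.3198, 190.9892], [0.0, 0.0, 1.0]], 'hand_eye': [[1.0, 0.0, 0.0002, 0.0001], [-0.0002, -0.2624, 0.965, -0.1412], [0.0001, -0.965, -0.2624, 0.0657], [0.0, 0.0, 0.0, 1.0]]}
0.15 [ 0.20074258 -0.51159097  0.23069962] [ 0.58450587 -0.58390087  0.39872241 -0.39803656] 0.0187
```

View pics/scene0.png

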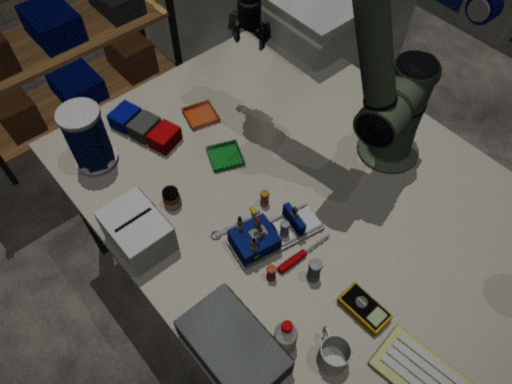

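View pics/top0.png

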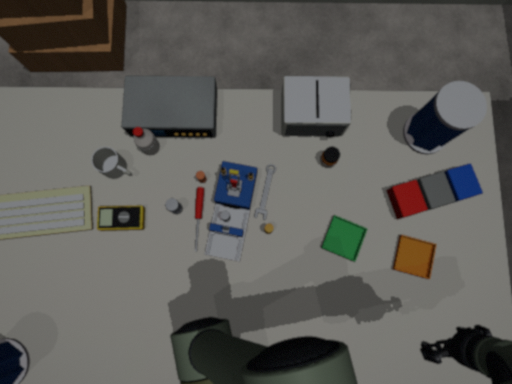

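View pics/wrist0.png

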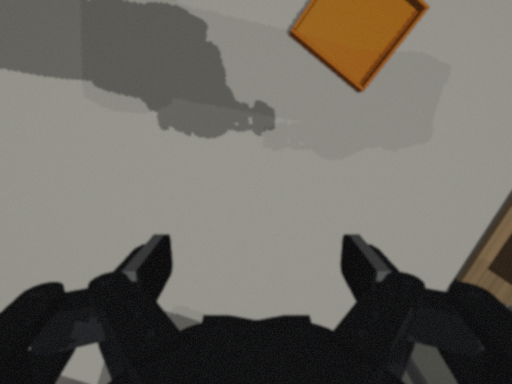

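The scene shows the cell at about (255,238) with its lid to the right. In the top picture the chamber is at (236,185), the lid at (226,230) and the specimen at (224,215). The green tray is at (344,238). A larger look-alike stands at (173,205). I'll zoom in next.

```bash
cat > h.py <<'E'
from cell import bot
import cv2,numpy as np
from scipy.spatial.transform import Rotation as R
def q2R(q): return R.from_quat([q[1],q[2],q[3],q[0]]).as_matrix()
def R2q(M):
    q=R.from_matrix(M).as_quat(); return np.array([q[3],q[0],q[1],q[2]])
def cam(n):
    """K, T world->cam, for present wrist pose"""
    c=bot.calibration(n)
    if n!="wrist": return c["mtx"],np.array(c["extrinsics"])
    T=np.eye(4);T[:3,:3]=q2R(bot.read_tool_rot());T[:3,3]=bot.read_position()
    return c["mtx"],np.linalg.inv(T@np.array(c["hand_eye"]))
def back(K,T,uv,z):
    d=np.linalg.inv(K)@np.array([uv[0],uv[1],1.]); Ri=T[:3,:3].T
    o=-Ri@T[:3,3]; d=Ri@d; return o+d*(z-o[2])/d[2]
def proj(K,T,P):
    P=np.atleast_2d(P); c=P@T[:3,:3].T+T[:3,3]; p=c@np.array(K).T; return p[:,:2]/p[:,2:]
def crop(im,x,y,w,h,s,fn):
    cv2.imwrite(fn,cv2.resize(im[y:y+h,x:x+w,::-1],None,fx=s,fy=s,interpolation=cv2.INTER_CUBIC))
E
python3 - <<'E'
from h import *
im=cv2.imread("pics/top0.png")[:,:,::-1]; crop(im,160,150,130,120,6,"pics/t0c.png")
im=cv2.imread("pics/scene0.png")[:,:,::-1]; crop(im,205,170,130,120,6,"pics/s0c.png")
K,T=cam("top")
for n,uv,z in [("chTL",(221,163),.075),("chTR",(257,166),.075),("chBR",(250,207),.075),("lid",(226,229),.075),("spec",(224,216),.06),("tray",(344,238),.02),("decoy",(173,203),.06),("copper",(201,176),.06),("brass",(268,227),.06)]:
    print(n,back(K,T,uv,z).round(3))
E
```

```text
chTL [0.673 0.038 0.075]
chTR [ 0.665 -0.071  0.075]
chBR [ 0.54  -0.051  0.075]
lid [0.474 0.018 0.075]
spec [0.514 0.026 0.06 ]
tray [ 0.455 -0.339  0.02 ]
decoy [0.552 0.18  0.06 ]
copper [0.636 0.099 0.06 ]
brass [ 0.482 -0.105  0.06 ]
```

View pics/t0c.png

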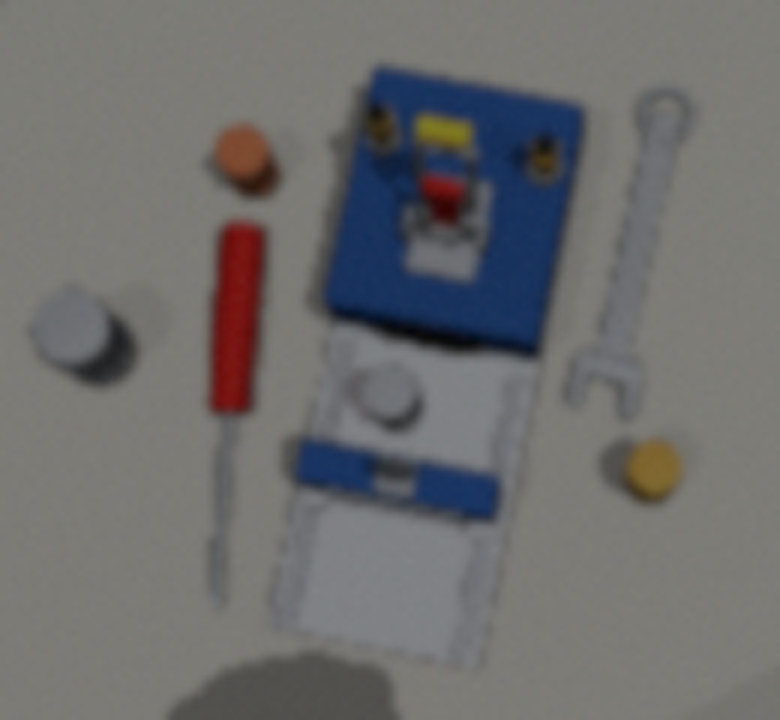

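View pics/s0c.png

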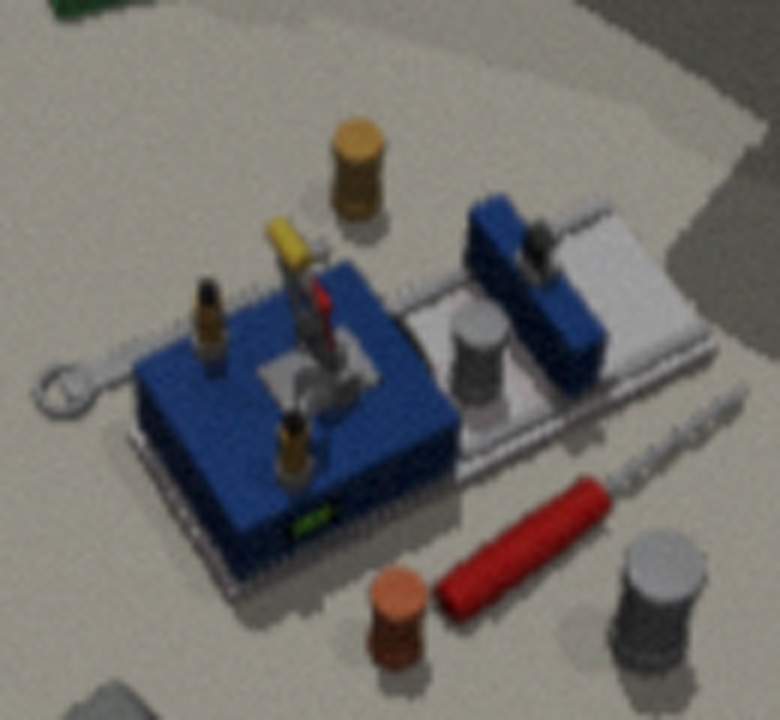

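```bash
cat >> h.py <<'E'
def toolq(phi, flip=False):
    """tool down; tool x along cell y (cell x axis at world angle phi), tool z=-cell x; flip: half turn"""
    cx=np.array([np.cos(phi),np.sin(phi),0]); cy=np.array([-np.sin(phi),np.cos(phi),0])
    s=-1 if flip else 1
    X=s*cy; Y=np.array([0,0,-1.]); Z=np.cross(X,Y); return R2q(np.c_[X,Y,Z])
def snap(n,fn):
    K,T=cam(n); im=bot.camera(n); cv2.imwrite(fn,im[:,:,::-1]); np.savez(fn[:-4]+".npz",K=K,T=T); return im,K,T
E
python3 - <<'E'
from h import *
for f in (0,1):
  print(f,bot.solve_ik([.53,-.005,.33],toolq(np.pi-.16,f)), bot.solve_ik([.455,-.339,.1],toolq(np.pi-.16,f)))
q=bot.solve_ik([.53,-.005,.33],toolq(np.pi-.16,0))
bot.move_pose([.53,-.005,.33],toolq(np.pi-.16,q is None))
print(bot.read_clock())
snap("wrist","pics/w1.png"); 
im=cv2.imread("pics/w1.png"); cv2.imwrite("pics/w1b.png",cv2.resize(im,None,fx=1.5,fy=1.5,interpolation=cv2.INTER_CUBIC))
E
```

```text
0 [-0.14874561  0.2431692  -0.0545589   1.27306822  0.         -3.13033827] [-0.77040912  0.47668355 -0.32609641  0.76801637  0.          2.53118353]
1 [-0.14874561  0.2431692  -0.0545589   1.27306822  0.          0.01125439] [-0.77040912  0.47668355 -0.32609641  0.76801637  0.         -0.61040912]
3.9333
```

View pics/w1b.png

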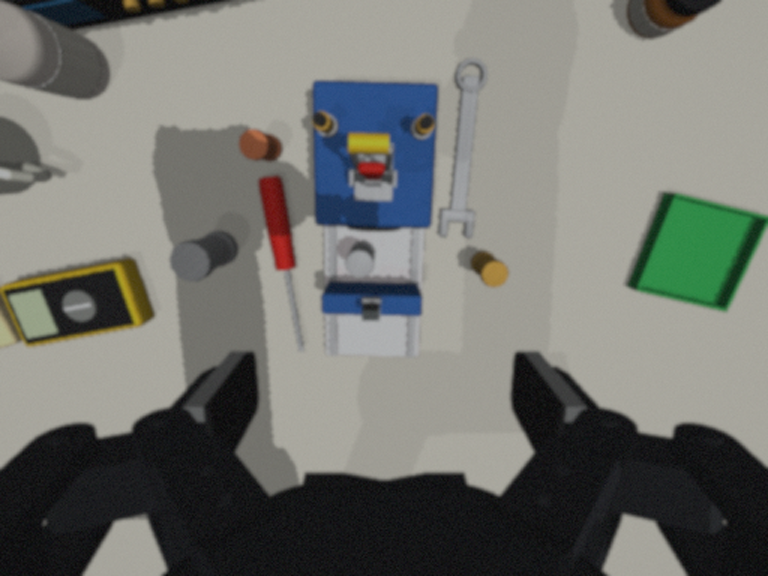

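The wrist picture (1.5x) shows the chamber top corners at (313,81), (438,84), (431,227) and (316,227). The lid is at (372,300), the specimen at (358,258) and the tray at (700,250). I'll enlarge it to measure accurately.

```bash
python3 - <<'E'
from h import *
im=cv2.imread("pics/w1.png")[:,:,::-1]
crop(im,200,45,100,95,7,"pics/w1c.png")
crop(im,200,135,100,105,6,"pics/w1d.png")
crop(im,410,120,102,95,6,"pics/w1e.png")
E
```

```text
(no output)
```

View pics/w1c.png

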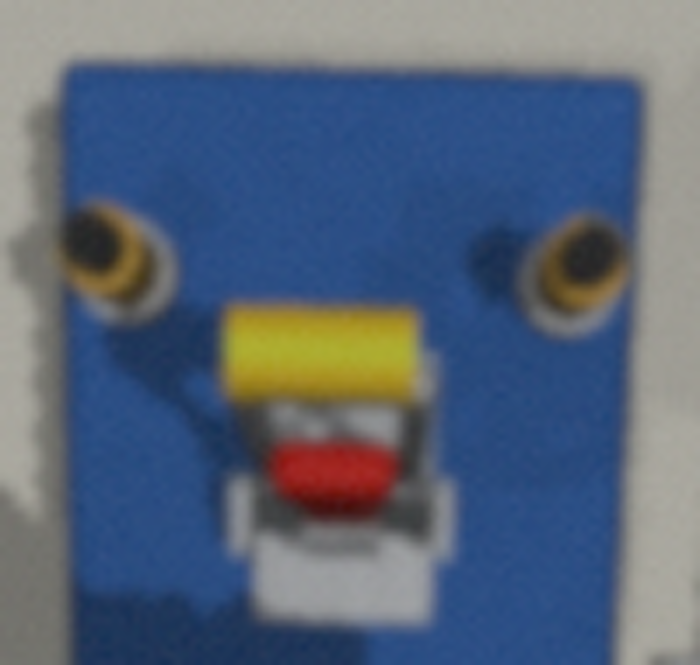

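View pics/w1d.png

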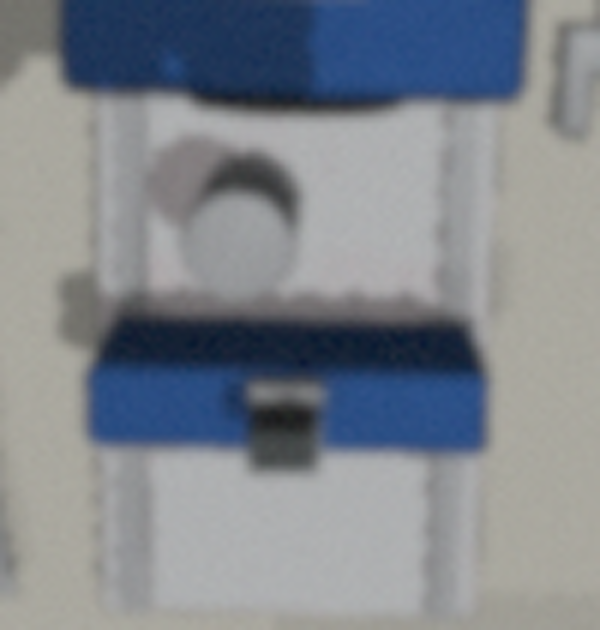

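View pics/w1e.png

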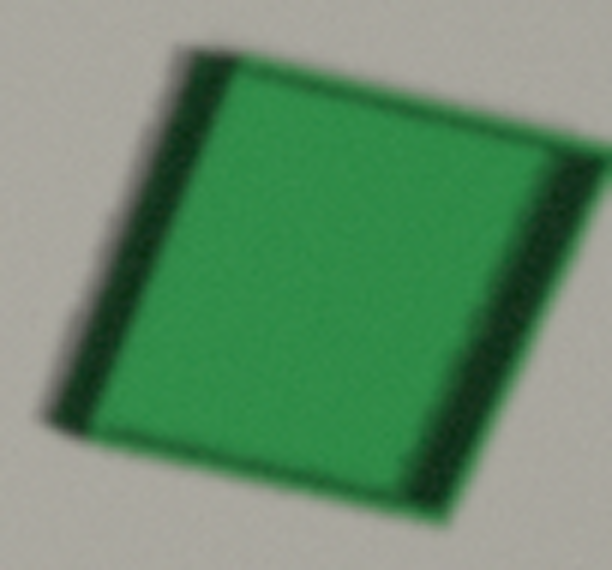

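```bash
cat > fit.py <<'E'
from h import *
from scipy.optimize import least_squares
d=np.load("pics/w1.npz");K,T=d["K"],d["T"]
C=lambda x,y:((x+.5)/7-.5+200,(y+.5)/7-.5+45)
D=lambda x,y:((x+.5)/6-.5+200,(y+.5)/6-.5+135)
E=lambda x,y:((x+.5)/6-.5+410,(y+.5)/6-.5+120)
pts=[((-.130,-.055,.075),C(65,65)),((-.130,.055,.075),C(640,82)),((-.004,-.055,.075),D(66,87)),((-.004,.055,.075),D(523,98)),
((.155,-.055,.014),D(104,608)),((.155,.055,.014),D(472,613))]
P=np.array([p[0] for p in pts]);U=np.array([p[1] for p in pts])
def w(p,P): 
    c,s=np.cos(p[2]),np.sin(p[2]); return np.c_[p[0]+c*P[:,0]-s*P[:,1],p[1]+s*P[:,0]+c*P[:,1],P[:,2]]
r=least_squares(lambda p:(proj(K,T,w(p,P))-U).ravel(),[.53,0,2.98]);p=r.x
print("cell",p.round(4),"res",r.fun.reshape(-1,2).round(1).tolist())
inv=lambda X:(np.array([[np.cos(p[2]),np.sin(p[2])],[-np.sin(p[2]),np.cos(p[2])]])@(np.array(X)[:2]-p[:2])).round(4)
for n,uv,z in [("lidTL",D(95,367),.075),("lidTR",D(482,372),.075),("lidBL",D(90,440),.075),("lidBR",D(485,447),.075),("spec",D(238,243),.074)]:
    X=back(K,T,uv,z);print(n,X.round(4),inv(X))
tr=[E(182,48),E(612,158),E(447,523),E(45,422)]
X=np.array([back(K,T,u,.02) for u in tr]);print("tray",X.mean(0).round(4),[np.linalg.norm(X[i]-X[i-1]).round(4) for i in range(4)], np.degrees(np.arctan2(*(X[1]-X[0])[[1,0]])))
# tab & lever: tab center line in plane cell y=0 ; intersect ray with plane cell y=y0 
def plane(uv):
    dd=np.linalg.inv(K)@np.array([*uv,1]);Ri=T[:3,:3].T;o=-Ri@T[:3,3];dd=Ri@dd
    n=np.array([-np.sin(p[2]),np.cos(p[2]),0]);t=-(n@(o-np.array([p[0],p[1],0])))/(n@dd);return o,dd
# one view: tab x as a function of z
for z in (.12,.14,.16,.18,.2):
    print(z,"tab",inv(back(K,T,C(320,352),z)),"levertip",inv(back(K,T,C(333,480),z)))
E
python3 fit.py
```

```text
cell [0.543  0.0031 2.9567] res [[-1.6, -1.8], [1.9, -2.0], [-1.5, 1.4], [0.9, 1.5], [-0.5, 1.0], [0.8, 1.6]]
lidTL [0.4909 0.0607 0.075 ] [ 0.0618 -0.0471]
lidTR [ 0.4746 -0.0321  0.075 ] [0.0607 0.0472]
lidBL [0.4727 0.0656 0.075 ] [ 0.0805 -0.0486]
lidBR [ 0.4554 -0.0302  0.075 ] [0.08   0.0488]
spec [0.5155 0.021  0.074 ] [ 0.0303 -0.0126]
tray [ 0.4574 -0.334   0.02  ] [np.float64(0.1028), np.float64(0.122), np.float64(0.104), np.float64(0.1207)] -112.66488364408745
0.12 tab [-0.0763 -0.0038] levertip [-0.0556 -0.0013]
0.14 tab [-0.0751 -0.003 ] levertip [-0.0555 -0.0007]
0.16 tab [-0.0738 -0.0023] levertip [-0.0554 -0.0001]
0.18 tab [-0.0726 -0.0015] levertip [-0.0554  0.0006]
0.2 tab [-0.0713 -0.0008] levertip [-0.0553  0.0012]
```

```bash
cat > f2.py <<'E'
from h import *
from scipy.optimize import least_squares
from fit import w
K,T=cam("top")
C=lambda x,y:((x+.5)/6-.5+160,(y+.5)/6-.5+150)
cs=[C(378,68),C(582,106),C(535,352),C(328,305)]
X=np.array([back(K,T,u,.075) for u in cs]);print(X.round(4),[np.linalg.norm(X[i]-X[i-1]).round(4) for i in range(4)],X.mean(0).round(4))
P=np.array([(-.130,-.055,.075),(-.130,.055,.075),(-.004,.055,.075),(-.004,-.055,.075),(.155,-.055,.014),(.155,.055,.014)])
U=np.array(cs+[C(273,625),C(480,668)])
r=least_squares(lambda p:(proj(K,T,w(p,P))-U).ravel(),[.53,0,2.98]);print(r.x.round(4),r.fun.reshape(-1,2).round(1).tolist())
d=np.load("pics/w1.npz");K,T=d["K"],d["T"]
C=lambda x,y:((x+.5)/7-.5+200,(y+.5)/7-.5+45)
D=lambda x,y:((x+.5)/6-.5+200,(y+.5)/6-.5+135)
cs=[C(65,65),C(640,82),D(523,98),D(66,87)]
X=np.array([back(K,T,u,.075) for u in cs]);print(X.round(4),[np.linalg.norm(X[i]-X[i-1]).round(4) for i in range(4)],X.mean(0).round(4))
X=np.array([back(K,T,u,.014) for u in [D(104,608),D(472,613)]]);print(X.round(4),np.linalg.norm(X[0]-X[1]))
print(np.linalg.inv(T).round(4), bot.read_position(), q2R(bot.read_tool_rot()).round(4))
E
python3 f2.py
```

```text
cell [0.543  0.0031 2.9567] res [[-1.6, -1.8], [1.9, -2.0], [-1.5, 1.4], [0.9, 1.5], [-0.5, 1.0], [0.8, 1.6]]
lidTL [0.4909 0.0607 0.075 ] [ 0.0618 -0.0471]
lidTR [ 0.4746 -0.0321  0.075 ] [0.0607 0.0472]
lidBL [0.4727 0.0656 0.075 ] [ 0.0805 -0.0486]
lidBR [ 0.4554 -0.0302  0.075 ] [0.08   0.0488]
spec [0.5155 0.021  0.074 ] [ 0.0303 -0.0126]
tray [ 0.4574 -0.334   0.02  ] [np.float64(0.1028), np.float64(0.122), np.float64(0.104), np.float64(0.1207)] -112.66488364408745
0.12 tab [-0.0763 -0.0038] levertip [-0.0556 -0.0013]
0.14 tab [-0.0751 -0.003 ] levertip [-0.0555 -0.0007]
0.16 tab [-0.0738 -0.0023] levertip [-0.0554 -0.0001]
0.18 tab [-0.0726 -0.0015] levertip [-0.0554  0.0006]
0.2 tab [-0.0713 -0.0008] levertip [-0.0553  0.0012]
[[ 0.6798  0.0329  0.075 ]
 [ 0.661  -0.0699  0.075 ]
 [ 0.5359 -0.0477  0.075 ]
 [ 0.5584  0.0548  0.075 ]] [np.float64(0.1233), np.float64(0.1046), np.float64(0.1271), np.float64(0.105)] [ 0.6088 -0.0075  0.075 ]
[0.544  0.0043 2.959 ] [[-0.6, -0.7], [1.1, -0.2], [1.0, -0.7], [-1.0, 0.2], [-0.7, 0.8], [0.2, 0.6]]
[[ 0.6784  0.0317  0.075 ]
 [ 0.6587 -0.0721  0.075 ]
 [ 0.5391 -0.0507  0.075 ]
 [ 0.5586  0.054   0.075 ]] [np.float64(0.1219), np.float64(0.1056), np.float64(0.1216), np.float64(0.1066)] [ 0.6087 -0.0093  0.075 ]
[[ 0.4025  0.0844  0.014 ]
 [ 0.3837 -0.0216  0.014 ]] 0.10762035609252682
[[-1.597e-01 -9.526e-01 -2.591e-01  5.949e-01]
 [-9.872e-01  1.542e-01  4.180e-02 -1.620e-02]
 [ 1.000e-04  2.624e-01 -9.650e-01  4.711e-01]
 [ 0.000e+00  0.000e+00  0.000e+00  1.000e+00]] [ 0.52999878 -0.00523005  0.32994404] [[-1.598e-01 -1.000e-04  9.871e-01]
 [-9.871e-01 -0.000e+00 -1.598e-01]
 [ 0.000e+00 -1.000e+00 -1.000e-04]]
```

Both cameras agree on the cell pose to about 1 mm: (0.5435, 0.0037), yaw 2.958. The specimen is at cell (30, -13) mm and the lid is open about 60 mm. I'll grasp now, with the tool half-turned so that joint 6 is near zero.

```bash
cat >> h.py <<'E'
CELL=np.array([.5435,.0037]); PHI=2.958
def cw(x,y,z):
    c,s=np.cos(PHI),np.sin(PHI); return np.array([CELL[0]+c*x-s*y,CELL[1]+s*x+c*y,z])
Q=toolq(PHI,True)
def st(tag=""): print(tag,"t",round(bot.read_clock(),2),"p",np.round(bot.read_position(),4),"F",np.round(bot.read_ft_force(),1),"g",round(bot.read_gripper_width(),3))
E
python3 - <<'E'
from h import *
K,T=cam("top");X=back(K,T,((390.5)/6-.5+160,393.5/6-.5+150),.074);print("spec top cam",X.round(4), cw(.0303,-.0126,.074))
P=cw(.0305,-.0126,0)
bot.move_pose([P[0],P[1],.17],Q); st("above")
bot.set_gripper(.75)
im,K,T=snap("wrist","pics/w2.png")
E
```

```text
spec top cam [0.515  0.0233 0.074 ] [0.51600951 0.02161991 0.074     ]
above t 6.69 p [0.5159 0.0216 0.1701] F [-0.7 -0.4  0.1] g 1.003
```

View pics/w2.png

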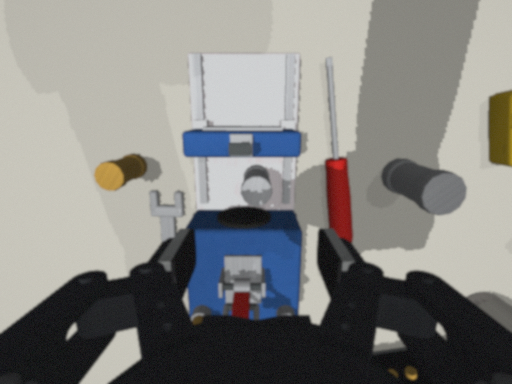

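The specimen is upright at about (258,190), between the chamber edge (row 210) and the lid (row 145). Next come the check by projection, the descent and the grasp.

```bash
python3 - <<'E'
from h import *
d=np.load("pics/w2.npz");K,T=d["K"],d["T"]
print("pred",proj(K,T,[cw(.0305,-.0126,.074),cw(-.004,-.055,.075),cw(-.004,.055,.075)]).round(1), "meas",back(K,T,(258,188),.074).round(4))
P=cw(.0305,-.0126,0)
bot.move_linear([P[0],P[1],.044],speed=.12,until_force=8); st("down")
bot.set_gripper(0,40); st("grip")
snap("wrist","pics/w3.png"); im=bot.camera("scene"); crop(im,205,170,130,120,5,"pics/s3.png")
E
```

```text
pred [[256.6 193.5]
 [303.6 230.6]
 [181.6 230.6]] meas [0.5111 0.0238 0.074 ]
down t 8.29 p [0.5164 0.0216 0.0446] F [-0.2 -1.2 -0.4] g 0.749
grip t 8.72 p [0.5163 0.0216 0.0447] F [-1.1  0.6  5.7] g 0.306
```

View pics/s3.png

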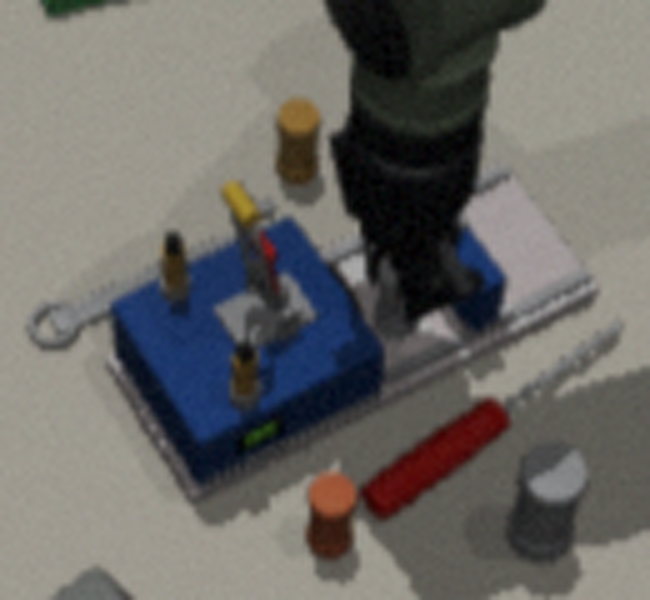

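View pics/w3.png

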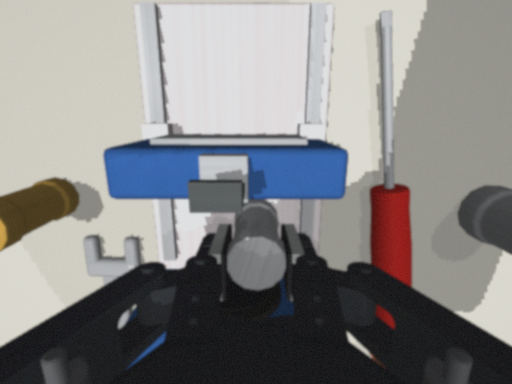

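The specimen is gripped at the waist (opening about 26 mm), with its top at (257,262) centred between the pads. I'll lift slowly, then carry it to the tray.

```bash
python3 - <<'E'
from h import *
d=np.load("pics/w3.npz");print("spec in w3",back(d["K"],d["T"],(257,260),.074).round(4))
p=bot.read_position()
bot.move_linear([p[0],p[1],.19],speed=.12); st("up")
bot.move_pose([.457,-.338,.19],Q); st("over tray")
snap("wrist","pics/w4.png"); im=bot.camera("scene"); crop(im,170,90,130,120,5,"pics/s4.png")
E
```

```text
spec in w3 [0.5114 0.0225 0.074 ]
up t 10.18 p [0.5158 0.0216 0.1892] F [ 0.1  0.8 -2.2] g 0.31
over tray t 11.55 p [ 0.4573 -0.3369  0.1899] F [-0.5 -0.2 -1.9] g 0.306
```

View pics/w4.png

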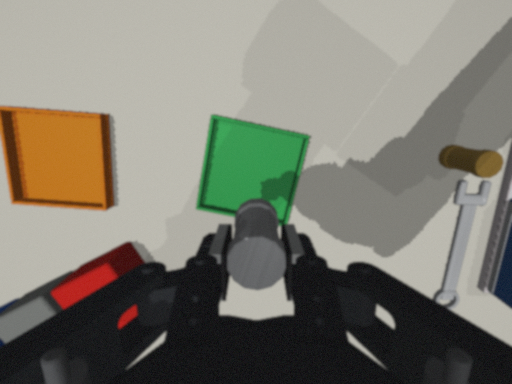

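View pics/s4.png

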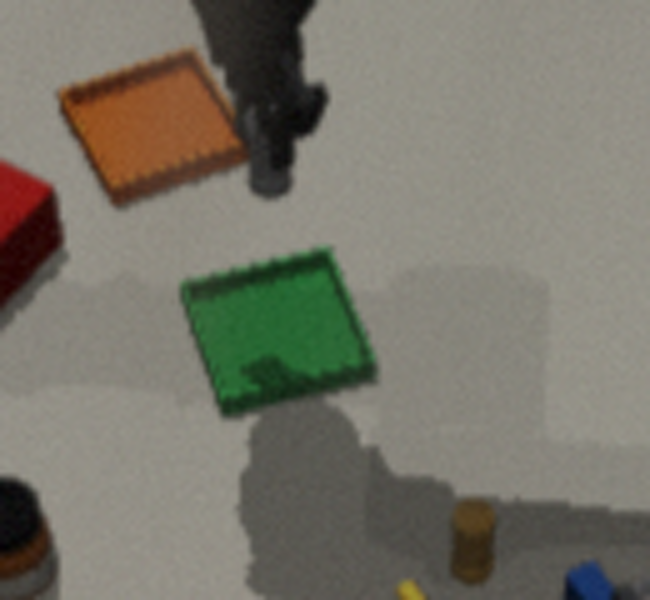

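The tray is at about (254,168) in the wrist picture, and the specimen hangs straight in the gripper at (257,255). I'll recompute the tray centre and lower it until it touches.

```bash
python3 - <<'E'
from h import *
d=np.load("pics/w4.npz");K,T=d["K"],d["T"]
X=np.array([back(K,T,u,.02) for u in [(212,115),(310,135),(287,223),(198,208)]]);print(X.round(3),X.mean(0).round(4))
t=X.mean(0)
if abs(t[0]-.457)<.02 and abs(t[1]+.338)<.02:
    x,y=t[0]+.003,t[1]
    bot.move_linear([x,y,.055],speed=.12); 
    bot.wait(.1)
    print(bot.move_linear([x,y,.030],speed=.03,until_force=4)); st("down")
    snap("wrist","pics/w5.png")
E
```

```text
[[ 0.384 -0.371  0.02 ]
 [ 0.424 -0.272  0.02 ]
 [ 0.52  -0.312  0.02 ]
 [ 0.483 -0.41   0.02 ]] [ 0.4525 -0.3412  0.02  ]
True
down t 13.68 p [ 0.4554 -0.3411  0.0347] F [-1.5  0.3  6.8] g 0.306
```

View pics/w5.png

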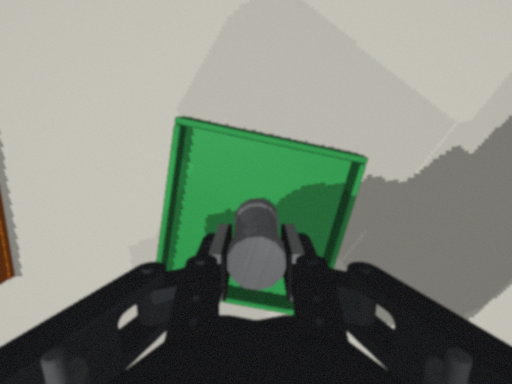

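The specimen touched down at the expected height (0.0347 m) with tray floor visible all round it. I'll release it and check.

```bash
python3 - <<'E'
from h import *
bot.set_gripper(.6); p=bot.read_position()
bot.move_linear([p[0],p[1],.10],speed=.1); bot.move_linear([p[0],p[1],.19],speed=.25); st()
snap("wrist","pics/w6.png")
A=cw(.125,0,.15); bot.set_gripper(0,60)
bot.move_pose(A,Q); st("front")
im,K,T=snap("wrist","pics/w7.png"); im=bot.camera("scene"); crop(im,170,110,160,120,5,"pics/s7.png")
E
```

```text
t 15.42 p [ 0.4545 -0.3403  0.19  ] F [0.2 0.2 0.8] g 0.601
front t 17.38 p [0.4216 0.0258 0.1503] F [0.6 0.5 0.8] g -0.002
```

View pics/w6.png

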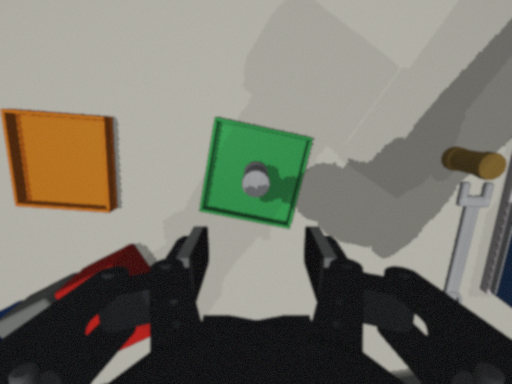

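View pics/s7.png

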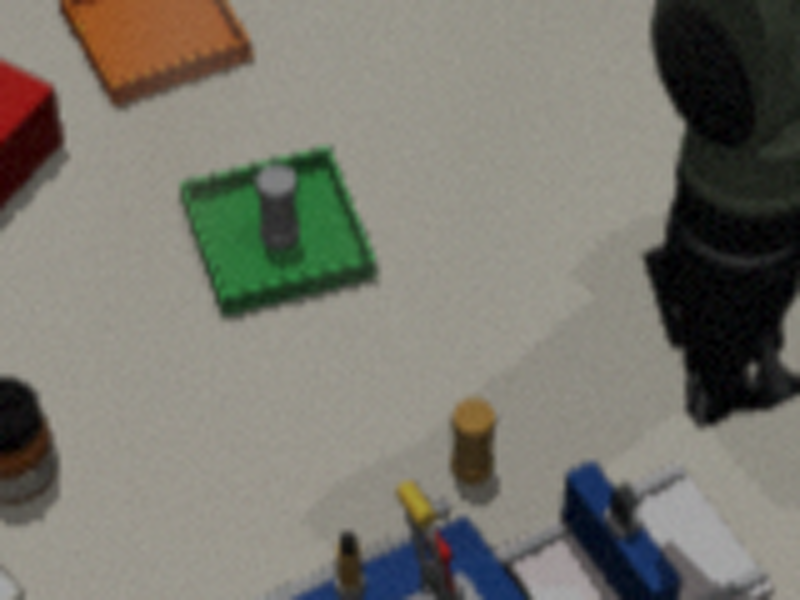

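The specimen stands upright near the tray's middle, at (277,210) in the crop. Next I'll push the lid.

```bash
python3 - <<'E'
from h import *
bot.move_linear(cw(.125,0,.048),speed=.2); st("low")
bot.wait(.1)
print(bot.move_linear(cw(.028,0,.048),speed=.07,until_force=16)); st("pushed")
p=bot.read_position(); d=p[:2]-CELL; print("cellx",d@[np.cos(PHI),np.sin(PHI)])
bot.wait(.2); st()
im=bot.camera("scene"); crop(im,205,170,130,120,5,"pics/s8.png")
E
```

```text
low t 18.14 p [0.421  0.0262 0.0483] F [ 0.3 -0.7  0.3] g 0.001
True
pushed t 19.52 p [0.5105 0.0097 0.0468] F [-1.1  0.3  0.7] g -0.003
cellx 0.033542561684331264
 t 19.73 p [0.5096 0.0098 0.0465] F [ 0.1 -1.   0.5] g 0.001
```

View pics/s8.png

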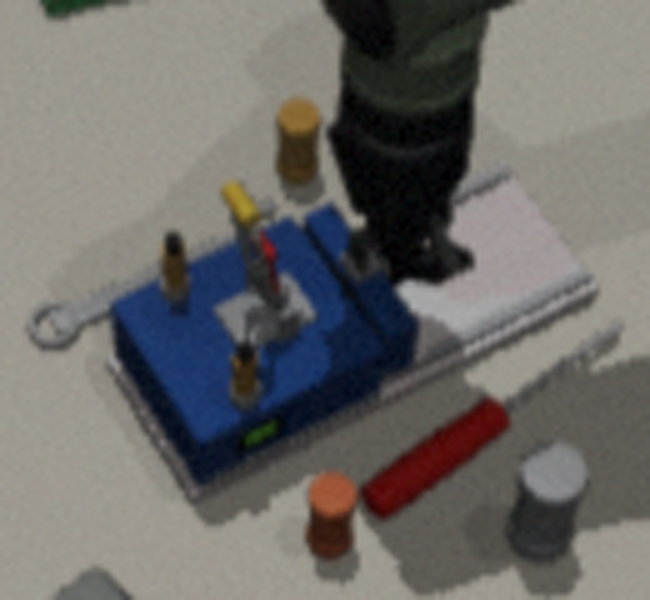

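The lid stands against the chamber, at (355,275) in the crop. TCP cell x is 0.0335, which puts the lid within about 1 mm of home given an 11 mm finger half-width. I'll back off and look at the latch.

```bash
python3 - <<'E'
from h import *
bot.move_linear(cw(.07,0,.05),speed=.2)
bot.move_linear(cw(.03,0,.27),speed=.3); st()
snap("wrist","pics/w9.png"); im,_,_=snap("top","pics/t9.png"); crop(im,205,140,70,110,5,"pics/t9c.png")
im,_,_=snap("scene","pics/s9.png"); crop(im,215,190,100,80,7,"pics/s9c.png")
im=cv2.imread("pics/w9.png")[:,:,::-1]; crop(im,130,100,250,180,3,"pics/w9c.png")
E
```

```text
t 20.99 p [0.5135 0.0092 0.2686] F [ 0.3 -0.2 -0.4] g 0.001
```

View pics/w9c.png

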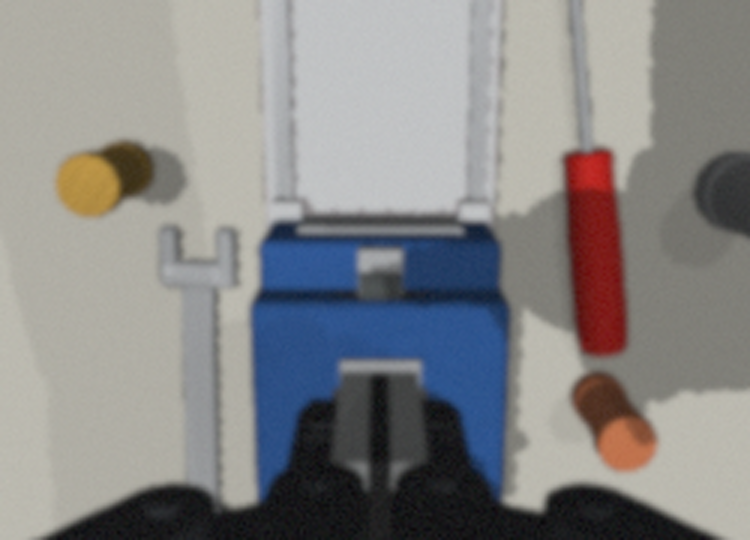

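View pics/s9c.png

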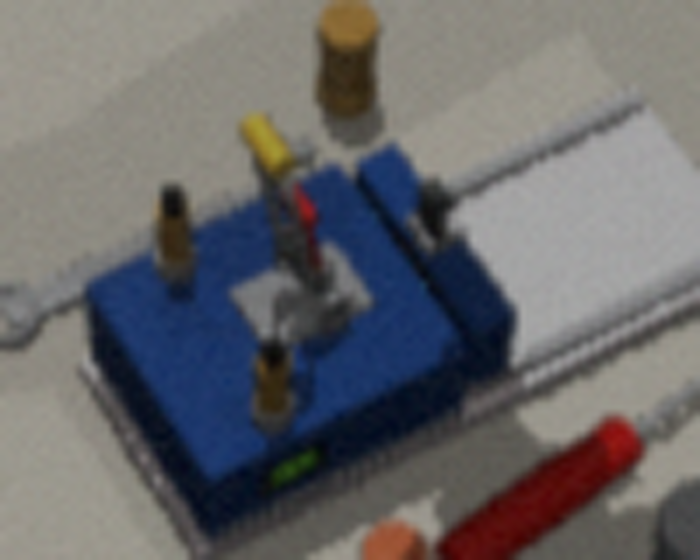

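View pics/t9c.png

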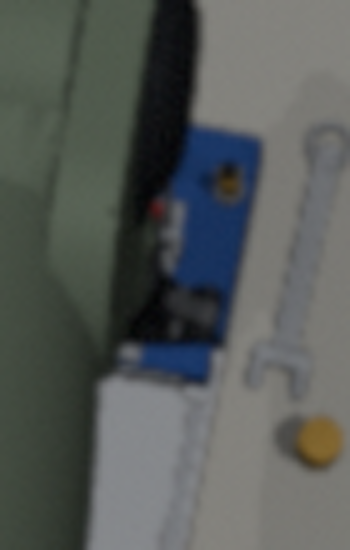

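```bash
cat >> h.py <<'E'
def latch(th,e):
    c,s=np.cos(th),np.sin(th)
    pin=np.array([-.049-.0169*c-.0062*s,.095+.0169*s-.0062*c])
    L=np.array([np.cos(e),np.sin(e)])
    tip=np.array([-.049-.055*c+.0055*s,.095+.055*s+.0055*c])
    mid=np.array([-.049-.055*c,.095+.055*s])
    return dict(pin=pin,bar=pin+.075*L,tab=pin+.094*L,tip=tip,mid=mid)
def c2(v,y=0): return cw(v[0],y,v[1])
E
cat > f3.py <<'E'
from h import *
from scipy.optimize import least_squares
d=np.load("pics/w1.npz");Kw,Tw=d["K"],d["T"]; Kt,Tt=cam("top");Ks,Ts=cam("scene")
g=lambda x,y,s,x0,y0:np.array([(x+.5)/s-.5+x0,(y+.5)/s-.5+y0])
obs=[(Kw,Tw,"tab",g(320,352,7,200,45)),(Kt,Tt,"tab",g(445,132,6,160,150)),(Ks,Ts,"tab",g(267,143,7,215,190)),(Ks,Ts,"tab",g(289,243,6,205,170)),
(Kw,Tw,"mid",g(333,470,7,200,45)),(Kt,Tt,"mid",g(443,188,6,160,150)),(Ks,Ts,"mid",g(303,200,7,215,190))]
def tri(o):
    f=lambda X:np.concatenate([(proj(K,T,cw(*X))-u).ravel() for K,T,_,u in o])
    r=least_squares(f,[-.07,0,.18]);return r.x.round(4),r.fun.round(1)
print("tri tab",tri(obs[:4]));print("tri mid",tri(obs[4:]))
f=lambda p:np.concatenate([(proj(K,T,c2(latch(p[0],p[1])[n],p[2]))-u).ravel() for K,T,n,u in obs])
for th0 in (.9,1.2,1.5):
    r=least_squares(f,[th0,1.8,0]);print(r.x.round(3),r.fun.round(1),r.cost)
L=latch(r.x[0],r.x[1]);print({k:v.round(4).tolist() for k,v in L.items()})
E
python3 f3.py
```

```text
tri tab (array([-0.0703, -0.    ,  0.2078]), array([-0.4,  0.2,  0.4,  0.4, -0.5, -0. , -0.5, -0.1]))
tri mid (array([-0.0562,  0.    ,  0.1566]), array([-0.5,  0.3,  0.5,  0.4, -1.3, -0.1]))
[1.441 1.71  0.   ] [-0.1  0.4  0.5  0.7 -0.5  0.7 -0.6  0.6 -0.3  0.4  0.7  0.9 -1.3  1.2] 3.4930720159327424
[1.441 1.71  0.   ] [-0.1  0.4  0.5  0.7 -0.5  0.7 -0.6  0.6 -0.3  0.4  0.7  0.9 -1.3  1.2] 3.493072015932741
[1.441 1.71  0.   ] [-0.1  0.4  0.5  0.7 -0.5  0.7 -0.6  0.6 -0.3  0.4  0.7  0.9 -1.3  1.2] 3.493072015932797
{'pin': [-0.0573, 0.111], 'bar': [-0.0677, 0.1852], 'tab': [-0.0704, 0.204], 'tip': [-0.0507, 0.1502], 'mid': [-0.0561, 0.1495]}
```

The latch fit is consistent within about 1 px: lever 1.44, loop elevation 1.71, tab at cell (-70, 205) mm. I'll pinch the tab.

```bash
python3 - <<'E'
from h import *
T=np.array([-.0704,.2055])
bot.set_gripper(.6)
bot.move_linear(cw(T[0],0,.275),speed=.25)
print(bot.move_linear(cw(T[0],0,T[1]-.011),speed=.1,until_force=6)); st("down")
bot.set_gripper(0,25); st("pinch")
snap("wrist","pics/w10.png"); im,_,_=snap("scene","pics/s10.png"); crop(im,215,170,100,85,7,"pics/s10c.png")
E
```

```text
False
down t 23.19 p [ 0.6131 -0.0092  0.1953] F [-0.4  0.2  0.3] g 0.597
pinch t 23.55 p [ 0.6133 -0.0092  0.1953] F [ 0.2 -0.4  2.8] g 0.272
```

View pics/s10c.png

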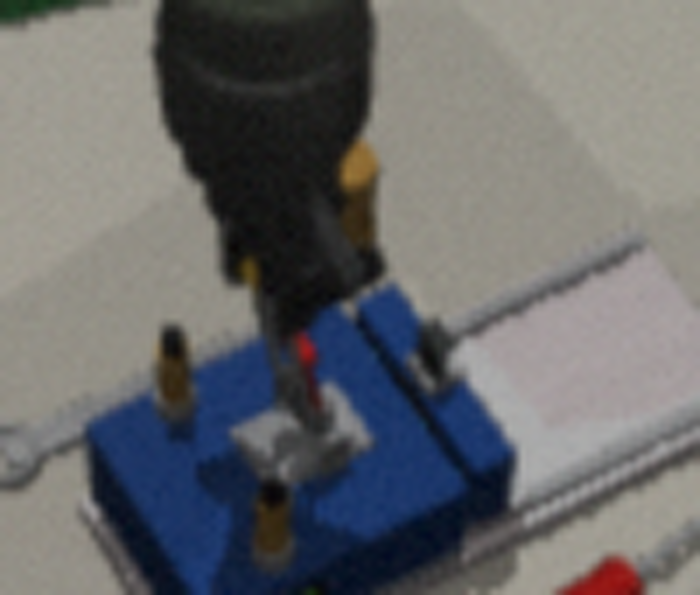

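View pics/w10.png

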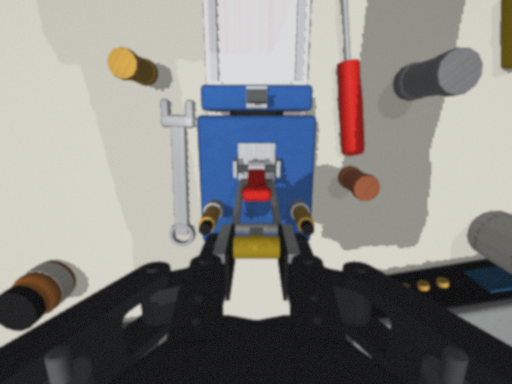

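The tab is pinched at (257,245), with an opening of 23 mm. I'll swing the loop over toward the lid along the computed arc and stop above the keeper.

```bash
python3 - <<'E'
from h import *
OFF=-.0093
a=np.array([1.441,1.71]); b=np.array([2.0,0.25])
for s in np.linspace(0,1,9)[1:]:
    th,e=a+(b-a)*s; t=latch(th,e)["tab"]
    bot.move_linear(cw(t[0],0,t[1]+OFF),speed=.1)
    f=bot.read_ft_force(); print(round(s,2),t.round(3),np.round(f,1))
    if np.linalg.norm(f)>15: print("STOP");break
st()
snap("wrist","pics/w11.png"); im,_,_=snap("scene","pics/s11.png"); crop(im,215,170,100,85,7,"pics/s11c.png")
E
```

```text
0.12 [-0.052  0.205] [0.3 0.  4.6]
0.25 [-0.034  0.204] [-0.3 -0.5  2.9]
0.38 [-0.017  0.199] [0.8 1.  1.4]
0.5 [-0.     0.191] [-0.4  0.9  1.6]
0.62 [0.014 0.18 ] [-0.3 -0.1  0.7]
0.75 [0.027 0.167] [-0.2 -0.   1.6]
0.88 [0.036 0.152] [0.3 1.7 2. ]
1.0 [0.043 0.136] [0.3 1.3 0.7]
 t 26.29 p [0.5006 0.0116 0.1269] F [0.3 1.3 0.7] g 0.268
```

View pics/s11c.png

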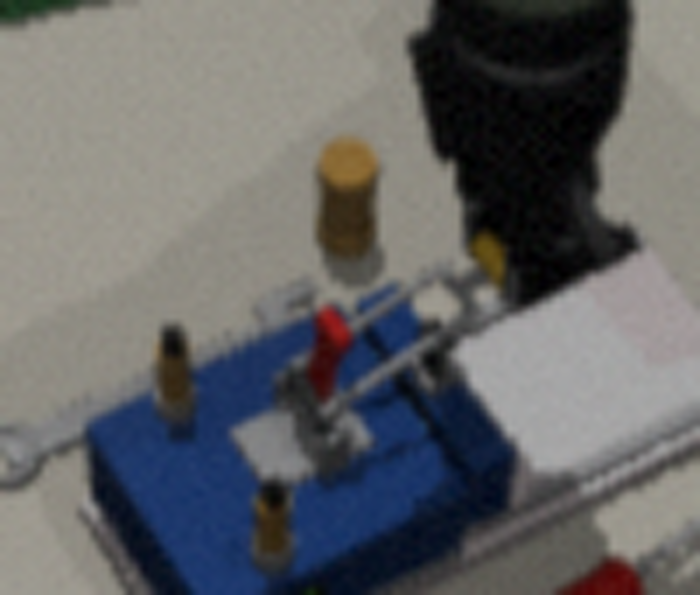

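View pics/w11.png

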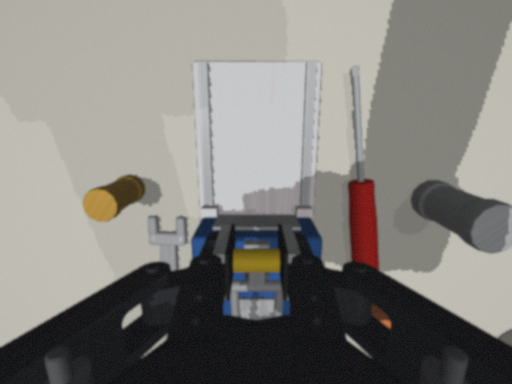

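The loop came over with its tab at (490,258) and the cross-bar out beyond the keeper at (440,360); the lever leans to the lid. Next I'll go down past the lip, then back under it.

```bash
python3 - <<'E'
from h import *
OFF=-.0093
def go(th,e,sp=.08,uf=10):
    L=latch(th,e);t=L["tab"]
    r=bot.move_linear(cw(t[0],0,t[1]+OFF),speed=sp,until_force=uf)
    print(round(th,2),round(e,2),"bar",L["bar"].round(4),"F",np.round(bot.read_ft_force(),1),r,np.round(bot.read_position()[2],4)); return r
ok=True
for e in (.1,-.02,-.14,-.24):
    if go(2.0,e): ok=False;break
snap("wrist","pics/w12.png"); im,_,_=snap("scene","pics/s12.png"); crop(im,215,170,100,85,7,"pics/s12c.png")
st()
E
```

```text
2.0 0.1 bar [0.027  0.1204] F [0.4 0.2 0.8] False 0.113
2.0 -0.02 bar [0.0274 0.1114] F [0.2 0.8 0.4] False 0.1017
2.0 -0.14 bar [0.0267 0.1025] F [0.5 0.9 1.3] False 0.0904
2.0 -0.24 bar [0.0252 0.0951] F [-0.4  0.2  1.2] False 0.0811
 t 27.67 p [0.5005 0.0117 0.0814] F [0.1 0.5 1.5] g 0.266
```

View pics/s12c.png

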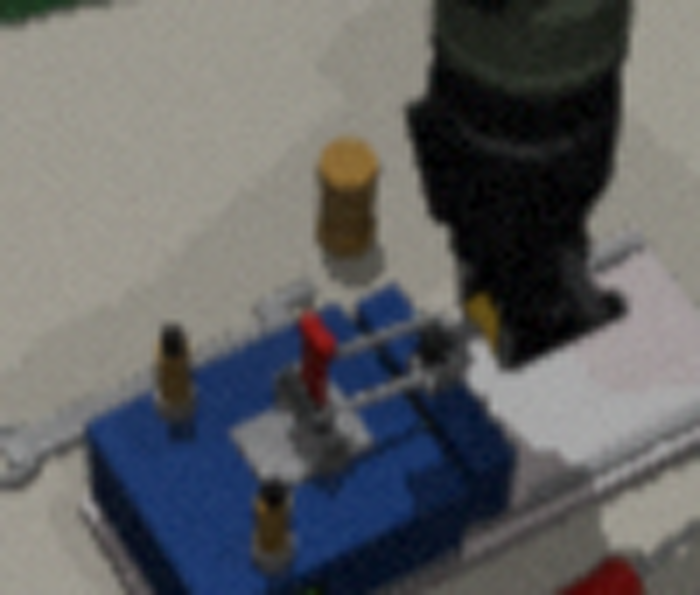

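View pics/w12.png

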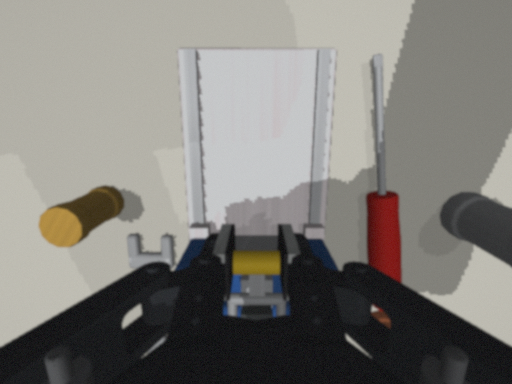

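```bash
python3 - <<'E'
from h import *
im=cv2.imread("pics/w12.png")[:,:,::-1]; crop(im,205,220,105,100,7,"pics/w12c.png")
im=cv2.imread("pics/w11.png")[:,:,::-1]; crop(im,205,220,105,100,7,"pics/w11c.png")
d=np.load("pics/w12.npz");L=latch(2.0,-.24)
for n,P in [("bar",c2(L["bar"])),("tab",c2(L["tab"])),("lip front",cw(.0155,0,.106)),("lip back",cw(.006,0,.106)),("pin",c2(L["pin"]))]: 
    u=proj(d["K"],d["T"],P)[0]; print(n,u.round(1),((u-[205,220])*7).round(0))
E
```

```text
bar [256.9 286.2] [363. 463.]
tab [256.9 249.3] [363. 205.]
lip front [256.9 316.9] [363. 678.]
lip back [256.9 333.3] [363. 793.]
pin [256.8 430.3] [ 363. 1472.]
```

View pics/w12c.png

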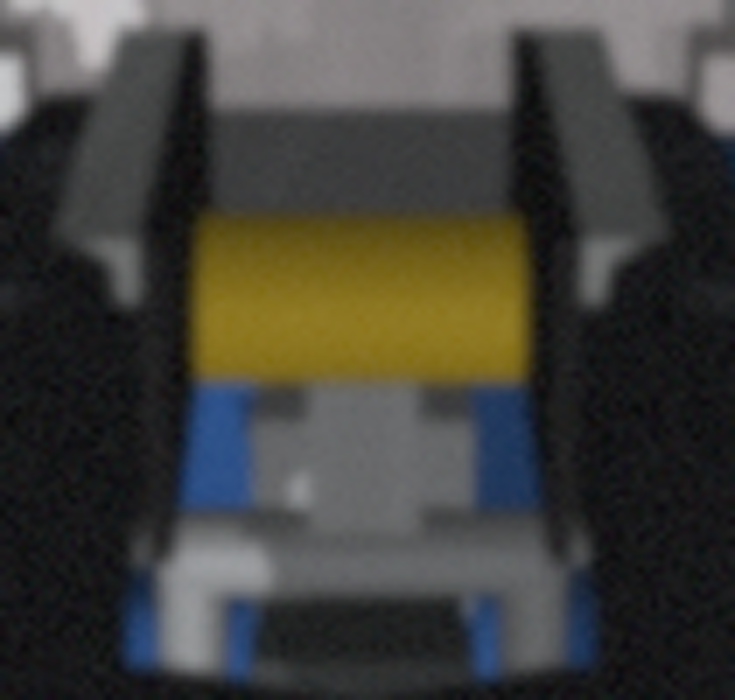

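View pics/w11c.png

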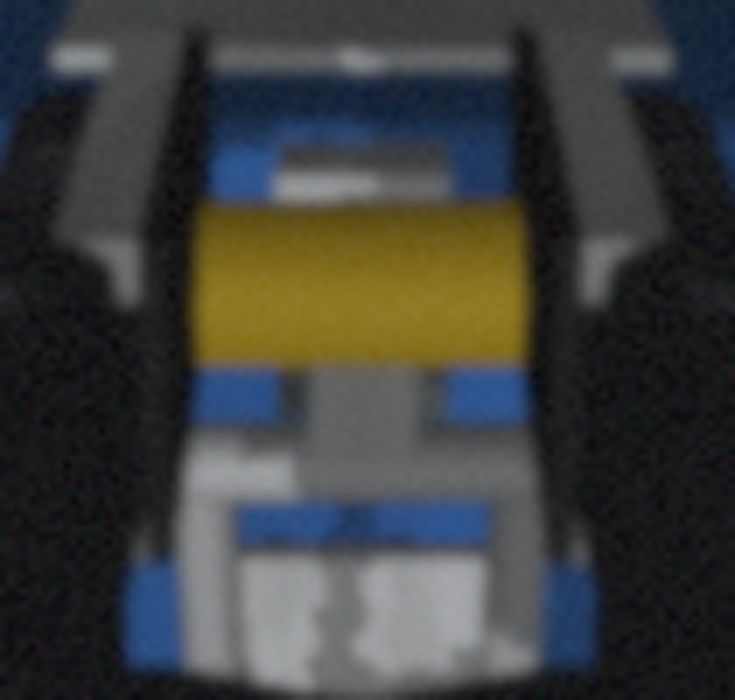

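```bash
python3 - <<'E'
from h import *
im=cv2.imread("pics/s12.png")[:,:,::-1]; crop(im,250,205,40,34,18,"pics/s12d.png")
d=np.load("pics/s12.npz");L=latch(2.0,-.24)
S=lambda P:((proj(d["K"],d["T"],P)[0]-[250,205])*18+8.5).round(0)
for n,P in [("barL",c2(L["bar"],.0125)),("barR",c2(L["bar"],-.0125)),("tab",c2(L["tab"])),("lip front",cw(.0155,0,.106)),("lip back",cw(.006,0,.106)),("leverend",c2(L["mid"])),("pin+",c2(L["pin"],.0125)),("pin-",c2(L["pin"],-.0125))]: print(n,S(P))
d=np.load("pics/w12.npz"); print("depth", (d["T"]@np.r_[c2(L["tab"]),1])[2],(d["T"]@np.r_[c2(L["bar"]),1])[2])
E
```

```text
barL [514. 180.]
barR [595. 291.]
tab [648. 203.]
lip front [507. 224.]
lip back [457. 249.]
leverend [292. 202.]
pin+ [132. 310.]
pin- [212. 426.]
depth 0.14468230650632752 0.14497378371446884
```

View pics/s12d.png

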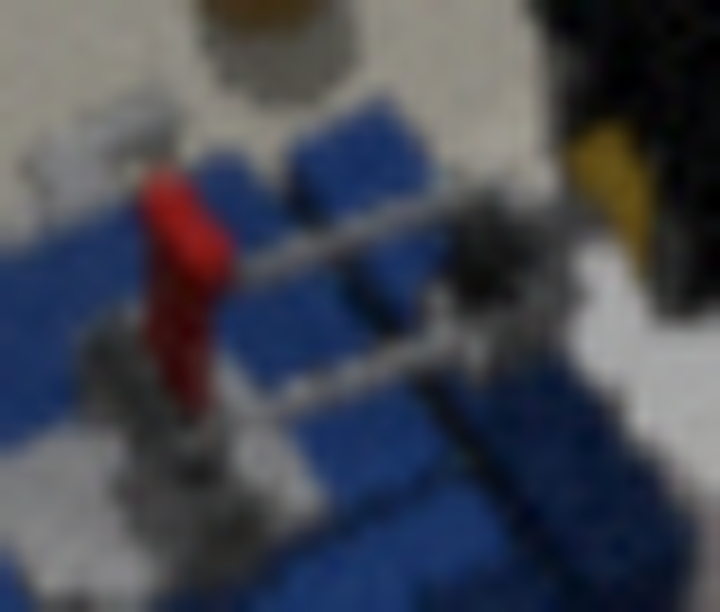

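```bash
cat > f4.py <<'E'
from h import *
from scipy.optimize import least_squares
def fit(wn,tabrow,barrow,sn,mid,th0=1.8,e0=-.2,s=18,x0=250,y0=205):
    d=np.load(wn);Kw,Tw=d["K"],d["T"];d=np.load(sn);Ks,Ts=d["K"],d["T"]
    m=np.array([(mid[0]+.5)/s-.5+x0,(mid[1]+.5)/s-.5+y0])
    def f(p):
        L=latch(p[0],p[1]);r=[]
        if tabrow: r.append(proj(Kw,Tw,c2(L["tab"]))[0][1]-tabrow)
        r.append(proj(Kw,Tw,c2(L["bar"]))[0][1]-barrow)
        r+=list((proj(Ks,Ts,c2(L["mid"]))[0]-m)*2)
        return np.array(r)
    r=least_squares(f,[th0,e0]);print(r.x.round(3),r.fun.round(1),{k:v.round(4).tolist() for k,v in latch(*r.x).items()});return r.x
if __name__=="__main__":
    fit("pics/w12.npz",262.9,298.5,"pics/s12.npz",(192,220))
    fit("pics/w11.npz",261.4,286,"pics/s11.npz",(335,325),s=7,x0=215,y0=170)
E
python3 f4.py
```

```text
[ 1.669 -0.183] [-0.6  0.6  0.5  1.4] {'pin': [-0.0535, 0.1124], 'bar': [0.0202, 0.0987], 'tab': [0.0389, 0.0953], 'tip': [-0.0381, 0.1492], 'mid': [-0.0436, 0.1497]}
[1.802 0.291] [-0.4  0.5  0.4  1.2] {'pin': [-0.0512, 0.1129], 'bar': [0.0207, 0.1344], 'tab': [0.0389, 0.1399], 'tip': [-0.031, 0.1473], 'mid': [-0.0364, 0.1485]}
```

The fit shows the tab slipped about 5 mm in the pads: the bar is really at cell (20, 99) mm with the lever at 1.67. It is level with the lip and just outside it. I'll use the corrected offset to go a bit outward and down, then back under the lip.

```bash
python3 - <<'E'
from h import *
OX,OZ=.0048,-.0139
def go(th,e,sp=.06,uf=10):
    L=latch(th,e);t=L["tab"]
    r=bot.move_linear(cw(t[0]+OX,0,t[1]+OZ),speed=sp,until_force=uf)
    print(round(th,2),round(e,2),"bar",L["bar"].round(4),"F",np.round(bot.read_ft_force(),1),r,np.round(bot.read_position()[2],4)); return r
print(go(1.9,-.20)); print(go(1.9,-.26))
snap("wrist","pics/w13.png"); im,_,_=snap("scene","pics/s13.png"); crop(im,250,205,40,34,18,"pics/s13d.png")
im=cv2.imread("pics/w13.png")[:,:,::-1]; crop(im,205,220,105,100,7,"pics/w13c.png")
E
```

```text
1.9 -0.2 bar [0.0241 0.0981] F [3.4 0.7 0.9] False 0.081
False
1.9 -0.26 bar [0.0231 0.0937] F [3.2 0.2 1.9] False 0.0747
False
```

View pics/s13d.png

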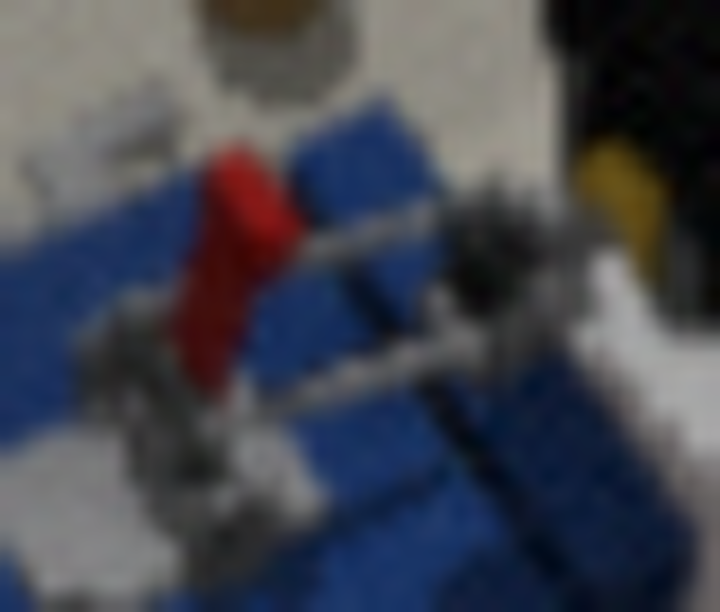

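View pics/w13c.png

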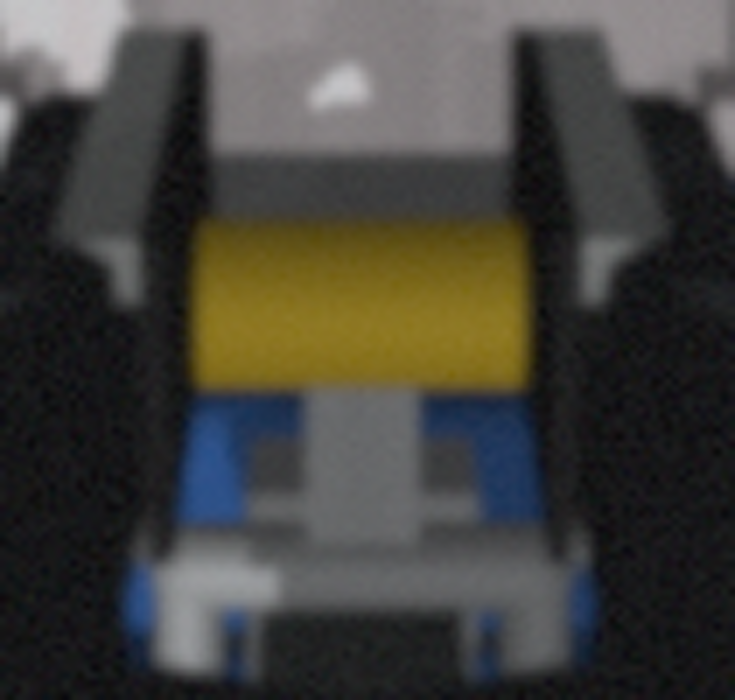

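```bash
python3 - <<'E'
from f4 import *
x=fit("pics/w13.npz",263.6,301,"pics/s13.npz",(250,205))
p=bot.read_position();d=p[:2]-CELL; print("tcp cellx",d@[np.cos(PHI),np.sin(PHI)],p[2])
E
```

```text
[ 1.855 -0.262] [-0.3  0.2  0.2  0.8] {'pin': [-0.0502, 0.113], 'bar': [0.0222, 0.0935], 'tab': [0.0406, 0.0886], 'tip': [-0.0283, 0.1463], 'mid': [-0.0336, 0.1478]}
tcp cellx 0.04611866259800456 0.0748609565669943
```

```bash
python3 - <<'E'
from f4 import *
from scipy.optimize import fsolve
OX,OZ=.0055,-.0138
x0=[1.85,-.26]
for bx in (.018,.0145,.012):
    x0=fsolve(lambda p:latch(*p)["bar"]-[bx,.0935],x0); t=latch(*x0)["tab"]
    r=bot.move_linear(cw(t[0]+OX,0,t[1]+OZ),speed=.04,until_force=7)
    print(bx,x0.round(3),r,np.round(bot.read_ft_force(),1))
    if r: break
st()
snap("wrist","pics/w14.png"); im,_,_=snap("scene","pics/s14.png"); crop(im,250,205,40,34,18,"pics/s14d.png")
im=cv2.imread("pics/w14.png")[:,:,::-1]; crop(im,205,220,105,100,7,"pics/w14c.png")
E
```

```text
0.018 [ 1.603 -0.25 ] False [-2.7  1.4  0.3]
0.0145 [ 1.359 -0.225] False [-3.8  2.  -0.8]
0.012 [ 1.146 -0.192] False [-4.7  1.9 -1. ]
 t 29.02 p [0.5064 0.0106 0.0755] F [-4.7  1.9 -1. ] g 0.269
```

View pics/s14d.png

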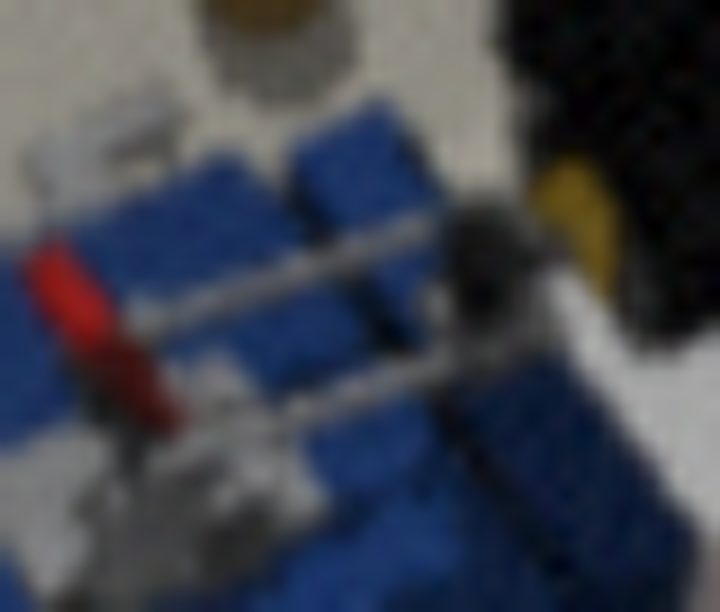

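View pics/w14c.png

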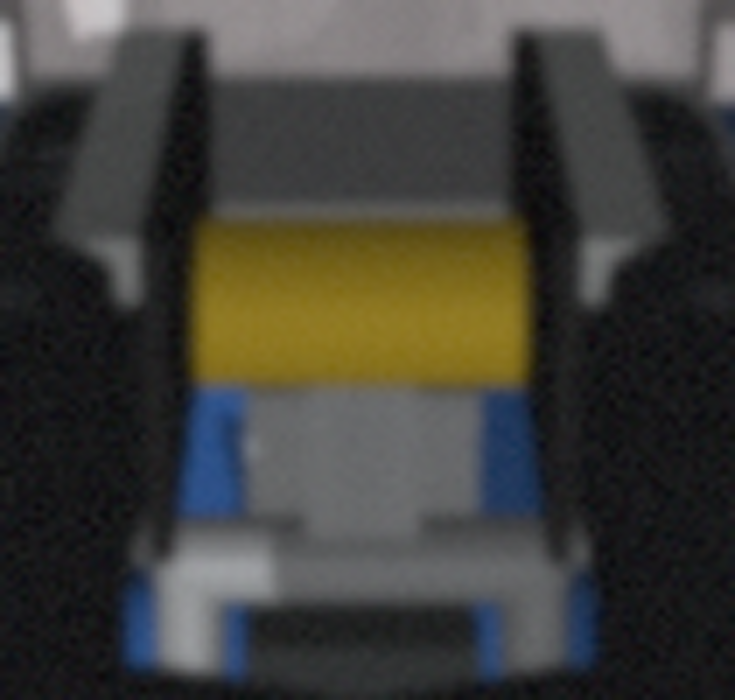

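```bash
python3 - <<'E'
from f4 import *
x=fit("pics/w14.npz",263.4,300.6,"pics/s14.npz",(70,295),th0=1.2)
E
```

```text
[ 1.263 -0.221] [ 0.  -0.   0.4  0.6] {'pin': [-0.06, 0.1092], 'bar': [0.0131, 0.0928], 'tab': [0.0317, 0.0886], 'tip': [-0.0604, 0.1491], 'mid': [-0.0657, 0.1474]}
```

Fit: the bar is at cell (13.1, 92.8) mm, which is +0.1/-1.2 mm from the seat, with the lever at 1.26. It is hooked. I'll release the tab, retreat, check, and move to the lever.

```bash
python3 - <<'E'
from h import *
bot.wait(.15)
bot.set_gripper(.55); p=bot.read_position(); d=p[:2]-CELL; x=d@[np.cos(PHI),np.sin(PHI)]
bot.move_linear(cw(x,0,.12),speed=.1); bot.move_linear(cw(.03,0,.23),speed=.25); bot.set_gripper(0,60); st()
im,_,_=snap("scene","pics/s15.png"); crop(im,250,205,40,34,18,"pics/s15d.png")
snap("wrist","pics/w15.png")
im=cv2.imread("pics/w15.png")[:,:,::-1]; crop(im,180,120,150,130,5,"pics/w15c.png")
E
```

```text
t 31.32 p [0.5139 0.0092 0.2297] F [0.3 0.3 0.1] g 0.003
```

View pics/s15d.png

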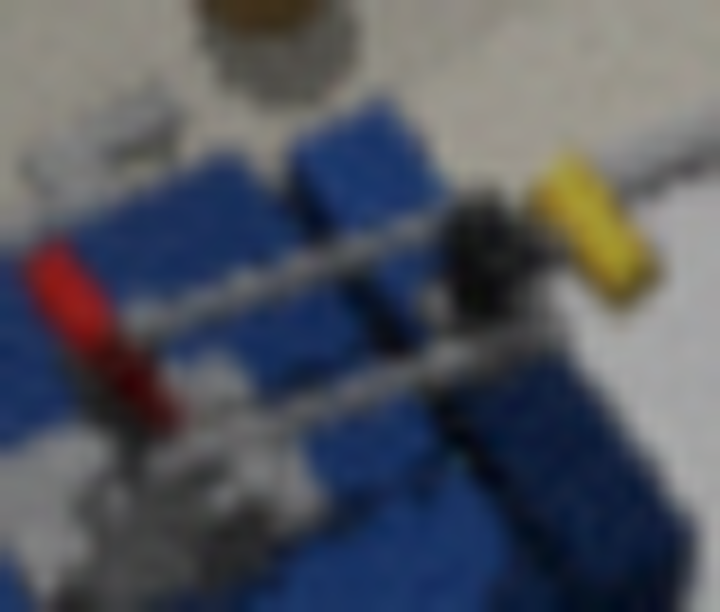

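View pics/w15c.png

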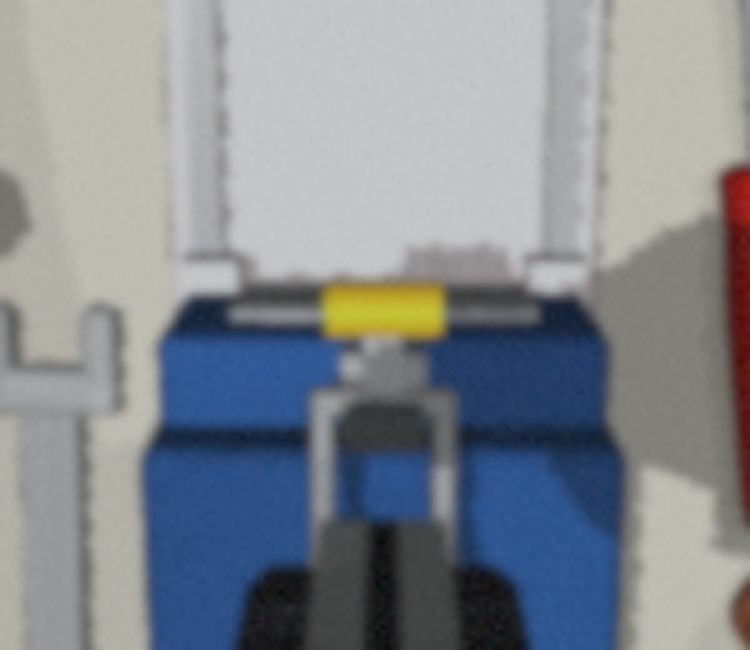

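```bash
python3 - <<'E'
from f4 import *
x=fit("pics/w15.npz",182.3,199.6,"pics/s15.npz",(70,295),th0=1.2)
d=np.load("pics/w15.npz")
for n,P in [("lip front top",cw(.0155,0,.106)),("lip rear top",cw(.006,0,.106)),("lip corners",cw(.0155,.008,.106)),("floor out",cw(.022,0,.083))]:print(n,((proj(d["K"],d["T"],P)[0]-[180,120])*5).round(0))
E
```

```text
[ 1.264 -0.349] [-0.1  0.3  0.5  0.6] {'pin': [-0.06, 0.1092], 'bar': [0.0105, 0.0836], 'tab': [0.0283, 0.0771], 'tip': [-0.0604, 0.1491], 'mid': [-0.0656, 0.1474]}
lip front top [383. 407.]
lip rear top [383. 453.]
lip corners [342. 407.]
floor out [383. 346.]
```

The loop stays behind the lip: its dark top is at rows 402-450 and the bar's front edge shows just ahead of it. I'll throw the lever with the shut fingertips.

```bash
python3 - <<'E'
from h import *
def c(th,r=.048,off=.0050):
    C,S=np.cos(th),np.sin(th); return np.array([-.049-r*C+off*S+.011,.095+r*S+off*C])
bot.move_linear(cw(-.025,0,.2),speed=.25)
bot.move_linear(cw(-.025,0,c(1.264)[1]),speed=.2); bot.wait(.1)
for th in (1.264,1.1,.95,.8,.65,.5,.35,.2,.1):
    t=c(th); bot.move_linear(cw(t[0],0,t[1]),speed=.08)
    f=bot.read_ft_force(); print(th,t.round(4),np.round(f,1))
    if np.linalg.norm(f)>45: print("STOP");break
st()
im,_,_=snap("scene","pics/s16.png"); crop(im,235,195,60,50,12,"pics/s16d.png")
E
```

```text
1.264 [-0.0477  0.1423] [-0.6  0.2 -0.5]
1.1 [-0.0553  0.14  ] [-0.8  0.5  0.7]
0.95 [-0.0619  0.137 ] [-0.6  0.1  0.6]
0.8 [-0.0679  0.1329] [ 0.3 -0.2  1.2]
0.65 [-0.0732  0.128 ] [-1.5 -0.1  0.6]
0.5 [-0.0777  0.1224] [ 0.2 -0.3 -0. ]
0.35 [-0.0814  0.1162] [ 0.2 -0.1  0.9]
0.2 [-0.084   0.1094] [-0.3 -0.1 -0.8]
0.1 [-0.0853  0.1048] [0.4 0.1 0.5]
 t 34.8 p [ 0.6272 -0.0118  0.1044] F [0.4 0.1 0.5] g 0.002
```

View pics/s16d.png

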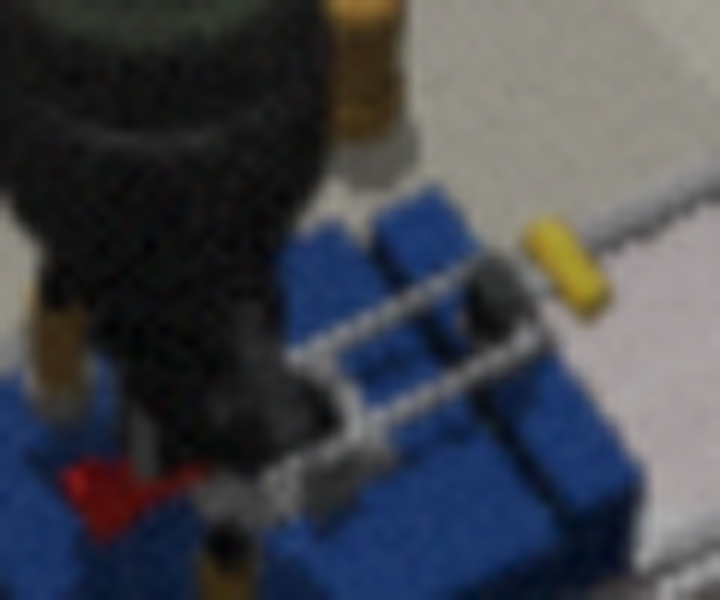

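The lever went down with little force and appears flat at (110,490). I'll press gently to confirm, then retreat and inspect.

```bash
python3 - <<'E'
from h import *
r=bot.move_linear(cw(-.088,0,.097),speed=.03,until_force=15); print(r); st("press")
bot.move_linear(cw(-.085,0,.16),speed=.15)
bot.move_linear(cw(.03,0,.30),speed=.3); st()
im,_,_=snap("scene","pics/s17.png"); crop(im,230,190,65,50,12,"pics/s17d.png")
bot.move_pose([.40,-.15,.35],Q); st()
im,_,_=snap("top","pics/t17.png"); crop(im,195,140,180,125,4,"pics/t17c.png")
im,_,_=snap("scene","pics/s18.png"); crop(im,160,130,180,160,4,"pics/s18c.png")
im,_,_=snap("wrist","pics/w18.png")
E
```

```text
True
press t 35.19 p [ 0.6302 -0.0123  0.098 ] F [-1.3  0.2  6.9] g 0.004
 t 36.52 p [0.5142 0.0091 0.2985] F [ 0.1  0.1 -0.5] g 0.0
 t 37.39 p [ 0.4005 -0.1498  0.3491] F [-0.5  0.5  0.2] g 0.001
```

View pics/s17d.png

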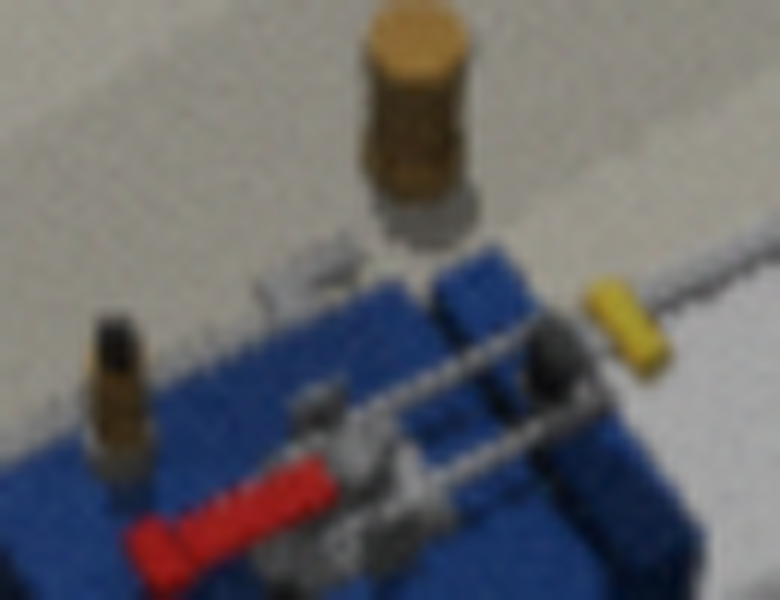

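View pics/t17c.png

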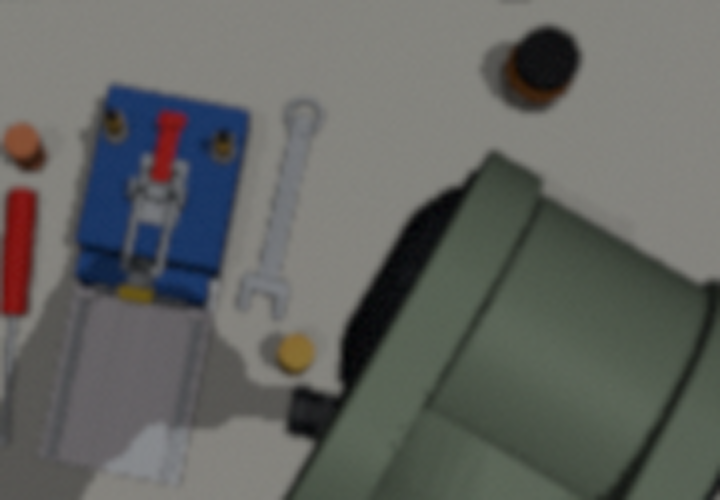

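View pics/s18c.png

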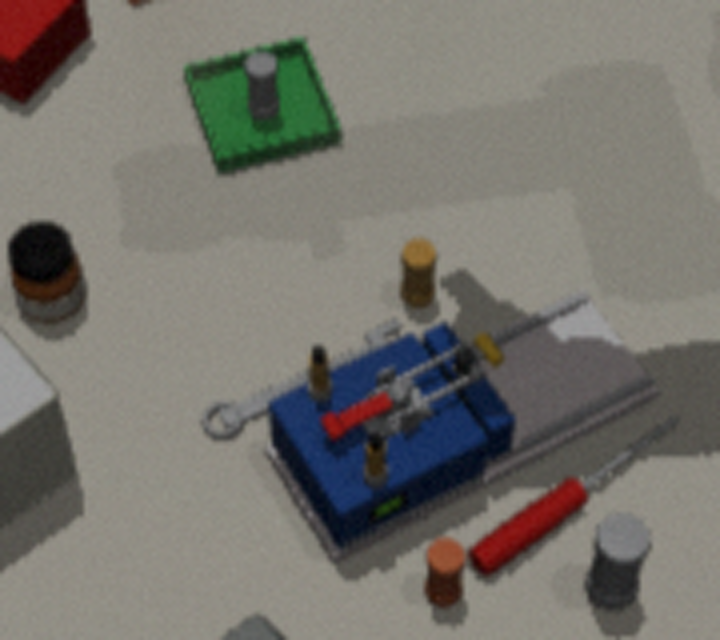

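The lever lies flat at (165,150) in the top crop, the specimen is upright in the tray and the bystanders are in place. I'll take one close look at the hook before handing in.

```bash
python3 - <<'E'
from f4 import *
bot.move_pose(cw(.02,0,.22),Q); bot.set_gripper(1.0); st()
snap("wrist","pics/w19.png")
im=cv2.imread("pics/w19.png")[:,:,::-1]; crop(im,190,120,130,110,6,"pics/w19c.png")
d=np.load("pics/w19.npz");f=lambda P:((proj(d["K"],d["T"],P)[0]-[190,120])*6+2.5).round(0)
L=latch(0,np.arcsin((.09-.0888)/.075))
for n,P in [("bar(hooked,pulled)",cw(.0091,.0125,.09)),("tab",c2(L["tab"])),("lip front rest",cw(.0155,.008,.106)),("lip front pulled 4mm",cw(.0115,.008,.106)),("lip rear pulled",cw(.002,.008,.106)),("lid top inner",cw(0,.05,.075)),("lid outer",cw(.022,.05,.075)),("chamber edge",cw(-.004,.055,.075)),("pin",c2(L["pin"]))]:print(n,f(P))
d=np.load("pics/s17.npz")
for th in (0,.1,.2,.3): print(th,((proj(d["K"],d["T"],c2(latch(th,0)["tip"]))[0]-[230,190])*12+5.5).round(0))
E
```

```text
t 39.27 p [0.5238 0.0074 0.22  ] F [ 0.2  0.4 -0.3] g 0.999
bar(hooked,pulled) [326. 452.]
tab [401. 340.]
lip front rest [350. 441.]
lip front pulled 4mm [350. 465.]
lip rear pulled [351. 523.]
lid top inner [118. 478.]
lid outer [112. 356.]
chamber edge [ 91. 499.]
pin [401. 853.]
0 [149. 554.]
0.1 [152. 541.]
0.2 [156. 527.]
0.3 [163. 512.]
```

View pics/w19c.png

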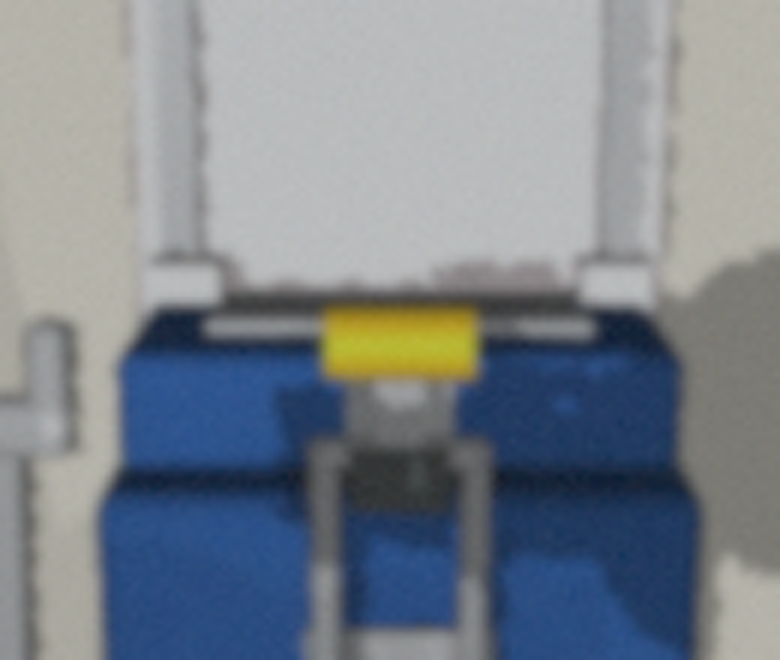

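The dark lip now covers the middle of the bar. Lip edges at rows 450-512, against 435-493 at rest, mean the keeper is pulled about 3 mm. The tab at row 342 matches the prediction of 340, and the lever tip matches an angle of 0. I'm handing in.

```bash
python3 - <<'E'
from h import *
bot.close_job(); st()
E
```

```text
the job is handed in; nothing more can be done
the job is handed in; nothing more can be done
```

The job is done and handed in at about 39 s of the 72 s allowed. No verdict is reported, so these results come from my own camera and force checks.

- **Specimen:** it stands upright near the middle of the green tray, let go.
- **Lid:** the lid is against the cell. When pushed, the fingers stopped within about 1 mm of where home should be.
- **Loop:** the bar was hooked within about 1 mm of the keeper seat while the lever stood at 1.26 rad.
- **Lever:** the lever is down, and the last scene picture fits an angle of about 0. A confirming press stopped on its 15 N trigger with the fingertips at the flat lever's height.
- **Clamp:** in the last close-up the keeper's lip covers the middle of the bar and sits about 3 mm towards the chamber. I judged that by eye to within about 1 mm; there is no direct keeper reading.
- **Bystanders:** those near the cell and tray looked unmoved by eye. I did not measure their positions or re-check the flask, mug and meter. The arm was clear of everything.

Two checks disagreed along the way:

- **Tab slip:** the yellow tab slipped about 5 mm in the pads during the swing. I measured the slip from the pictures and corrected for it before hooking.
- **Bar height:** after I released the tab, the picture fit put the bar at 83.6 mm, about 10 mm below the seat. That is lower than the hook's floor should allow (about 86 mm), so it is partly measurement error, but the bar was still under the lip.

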